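# Lock the vial drums on the carousel with spring clips

### The arm

A 7-joint arm with a two-finger parallel gripper is mounted at the origin on the work surface. World frame = base frame: x ahead of the robot, y to its left, z up, the work surface at z = 0. Lengths are in m, angles in rad, forces in N, time in s.
With the tool pointing down it reaches from about 0.425 to 0.925 m from the base axis. Payload 6.8 kg.
Tool frame: the origin (TCP) lies at the very end of the fingers, on their centre line; the grasp point (between the pads) lies bot.tcp_to_grasp behind it (bot.tcp_to_grasp is the distance from the TCP to the grasp point, in m); z points along the fingers, y is the line along which they close (so a half turn about z gives the same grasp; the last joint's range is limited). The gripper opens to 85 mm and grips with 20 to 120 N. Pads are 22 mm wide; open, the fingers measure 114 mm over their backs; the gripper's body (76 mm by 85 mm) begins 54 mm behind the grasp point. The pads swing forward as they close: fully open they stand 13 mm farther back than shut.
Start: joints at [1.177, 0.477, 0.022, 1.555, -0.011, 1.109, -0.083], TCP at [0.19, -0.648, 0.231] pointing down, gripper open.
Joint ranges: [-2.96, 2.96], [-0.34, 2.1], [-1.41, 1.46], [0.24, 2.44], [-1.37, 4.51], [0.17, 1.92], [-2.96, 2.96]. Speed limits (rad/s): [2.39, 2.39, 3.14, 3.14, 3.14, 3.14, 3.14].

### API

Orientations are given as a unit quaternion [w, x, y, z].
In Python, from station import bot gives the robot as it stands.
- The arm moves only by the tool servo_tool, never from a script. Its argument "motion" is a list that holds one entry, the list of rows, each a list of 7 numbers: the shift along the tool's x, y, z in m, then the turn, a rotation vector about the tool's x, y, z in units of 5 degrees (1.0 is 5 degrees), then the opening, from 0 (shut) to 1 (fully open). A call has 1 to 20 rows; each row is the pose to reach, as a shift and turn from the pose commanded when the call began, along the tool's axes at that moment; what a row does not reach only later rows make up. A row lasts 1/12 s, in which the tool goes at most 41.7 mm and 7.16 degrees, less where a joint would pass 70% of its speed; a pose out of reach is approached as far as the arm can. A call with a gripper value outside its range is refused whole. The fingers move at their own pace and stop on an object; "grip_force" is the grip in N (left out, the last holds). Time passes only in rows, so rows that repeat a pose let the fingers close. It gives the time, the measured TCP pose, the force, the opening and the grip force at its end, in the units of the state.
- bot.get_obs(): the state, without advancing time (a new reading comes with each control period).
- bot.read_camera(name): name is "side" or "top"; returns a dict with "img" (480x640x3 uint8, red, green, blue), "K" (3x3 intrinsics, pixels), "pose" (4x4, takes a point from camera to world coordinates). Camera axes: x right, y down, z forward; pixel columns grow to the right and rows downward; lengths in m; the calibration is good to about 2 mm. A picture is of the moment at which its call begins. There is no depth.
- bot.hand_in(): hands the job in; it is judged then, once.
The state is a dict: "t": time; "q": joint angles; "joint_vel": joint speeds; "joint_torque": joint torques, N m; "eef_pos": TCP position; "tool_rot": TCP orientation; "contact_force": force on the tool from outside, world axes, zero at the start; "torque": the same for the moment, N m; "gripper_width": opening from 0.0 (shut) to 1.0 (fully open); "grasp_force": force on a finger pad.
Only numpy, scipy, OpenCV 4.12 (cv2) and the standard library are available. Lean on these libraries where they do the work, as an engineer would, in place of code of your own. Each camera call takes 0.05 s, during which the arm holds its last target. There are 200 camera calls.

### The job

Lock the vial drums on the carousel: take every orange spring clip from the bench and push it sideways, mouth first, into the groove of a spindle of its own until it snaps home around the neck and lies flat on the drum. The bar on the hub turns the carousel from detent to detent, to bring a free spindle to the open side of the guard. When all clips are on, turn the carousel so that the red dot faces the open side, leave it resting in that detent, and leave the bottle, the tip box and the jar where they are.

Things in the scene. Friction and masses are not known exactly. Their poses are not given: they have to be found in the camera images.
- clip1: Orange spring clip, about 57 g, flat on the bench, or absent. Origin: underside, below the bore's middle; +x points out of the open mouth, +z up. Handle to grip: ribbed block 28 (x) by 20 (y) by 40 (z) mm, centre x = -50, z 0 to 40. Bridge x -36 to -11, 38 wide, 10 high, then two sprung steel jaws to x = +28, z 1 to 9, 41 wide over their flared ends.
- clip1_bore (a point): Middle of the bore of clip1, 5 mm above its underside (clip axes). The bore takes a 20 mm neck; its lips leave a 15 mm mouth (33 mm between the flared tips), spring apart under about 5 to 14 N of sideways push, and snap shut behind the neck
- clip2: Orange spring clip, about 57 g, flat on the bench, or absent. Origin: underside, below the bore's middle; +x points out of the open mouth, +z up. Handle to grip: ribbed block 28 (x) by 20 (y) by 40 (z) mm, centre x = -50, z 0 to 40. Bridge x -36 to -11, 38 wide, 10 high, then two sprung steel jaws to x = +28, z 1 to 9, 41 wide over their flared ends.
- clip2_bore (a point): Middle of the bore of clip2, 5 mm above its underside (clip axes). The bore takes a 20 mm neck; its lips leave a 15 mm mouth (33 mm between the flared tips), spring apart under about 5 to 14 N of sideways push, and snap shut behind the neck
- clip3: Orange spring clip, about 57 g, flat on the bench, or absent. Origin: underside, below the bore's middle; +x points out of the open mouth, +z up. Handle to grip: ribbed block 28 (x) by 20 (y) by 40 (z) mm, centre x = -50, z 0 to 40. Bridge x -36 to -11, 38 wide, 10 high, then two sprung steel jaws to x = +28, z 1 to 9, 41 wide over their flared ends.
- clip3_bore (a point): Middle of the bore of clip3, 5 mm above its underside (clip axes). The bore takes a 20 mm neck; its lips leave a 15 mm mouth (33 mm between the flared tips), spring apart under about 5 to 14 N of sideways push, and snap shut behind the neck
- clip4: Orange spring clip, about 57 g, flat on the bench, or absent. Origin: underside, below the bore's middle; +x points out of the open mouth, +z up. Handle to grip: ribbed block 28 (x) by 20 (y) by 40 (z) mm, centre x = -50, z 0 to 40. Bridge x -36 to -11, 38 wide, 10 high, then two sprung steel jaws to x = +28, z 1 to 9, 41 wide over their flared ends.
- clip4_bore (a point): Middle of the bore of clip4, 5 mm above its underside (clip axes). The bore takes a 20 mm neck; its lips leave a 15 mm mouth (33 mm between the flared tips), spring apart under about 5 to 14 N of sideways push, and snap shut behind the neck
- station: Fixed white carousel station; origin on the bench below the carousel's axis. Round foot 390 mm across, 25 high. Clear guard walls, 4 mm thick, top at z = 135 (teal rim), on four sides of a pentagon 155 mm from the axis; the fifth side, at its -x (yellow mark on the foot), 220 wide, is open: the loading side. Position and yaw vary.
- carousel (a joint): Angle of the carousel about its vertical axis (rad, counter-clockwise from above, no stops). Spring detents every 1.257 (72 degrees): at 0 or whole turns the blank place with the red dot faces the open side, at k x 1.257 the place of groove k. Let go, it snaps into the nearest detent; about 0.15 to 0.4 N m takes it over a crest.
- hub_grip (a point): On the carousel's axis, 172 mm above the bench: grip point of the black hub bar that turns the carousel. Bar 64 mm long (carousel x; red at the -x end, on the red dot's side), 16 thick (carousel y), z 155 to 185, free all round. Axes: the carousel's.
- red_dot (a point): Red dot on the blank place of the carousel deck, 85 mm from the axis (carousel -x), 67 mm above the bench
- groove1 (a point): Groove of spindle 1: on the spindle's axis, 75 mm from the carousel's axis, 105 mm above the bench, 5 mm above the flat top (z = 100, 72 across) of its green vial drum. Neck 20 mm diameter, z 100 to 116; head 32 diameter, z 116 to 125. A clip pushed in level lies on the drum with its handle pointing outward from the carousel's axis, clear of the guard.
- groove2 (a point): Groove of spindle 2: on the spindle's axis, 75 mm from the carousel's axis, 105 mm above the bench, 5 mm above the flat top (z = 100, 72 across) of its green vial drum. Neck 20 mm diameter, z 100 to 116; head 32 diameter, z 116 to 125. A clip pushed in level lies on the drum with its handle pointing outward from the carousel's axis, clear of the guard.
- groove3 (a point): Groove of spindle 3: on the spindle's axis, 75 mm from the carousel's axis, 105 mm above the bench, 5 mm above the flat top (z = 100, 72 across) of its green vial drum. Neck 20 mm diameter, z 100 to 116; head 32 diameter, z 116 to 125. A clip pushed in level lies on the drum with its handle pointing outward from the carousel's axis, clear of the guard.
- groove4 (a point): Groove of spindle 4: on the spindle's axis, 75 mm from the carousel's axis, 105 mm above the bench, 5 mm above the flat top (z = 100, 72 across) of its green vial drum. Neck 20 mm diameter, z 100 to 116; head 32 diameter, z 116 to 125. A clip pushed in level lies on the drum with its handle pointing outward from the carousel's axis, clear of the guard.
- bottle: Bystander: glass bottle with blue cap, 64 mm across, 130 tall
- tipbox: Bystander: green tip box with a white top, 85 by 120 by 57 mm
- jar: Bystander: white jar, 72 mm across, 80 tall
Things that resemble listed ones, but are neither listed nor needed, are in the scene too. What is shaped like the clip3 but blue is not meant. Leave any pink look-alike of the clip2 alone.

How it is judged:
On the way, in this order (a step that is already met when the one before it is completed fails the run):
1. a first clip is snapped home in a spindle groove ((((distance between clip1_bore and groove1 below 0.005 m and angle between clip1's own z axis and vertical below 0.15 rad) or (distance between clip1_bore and groove2 below 0.005 m and angle between clip1's own z axis and vertical below 0.15 rad) or (distance between clip1_bore and groove3 below 0.005 m and angle between clip1's own z axis and vertical below 0.15 rad) or (distance between clip1_bore and groove4 below 0.005 m and angle between clip1's own z axis and vertical below 0.15 rad)) or ((distance between clip2_bore and groove1 below 0.005 m and angle between clip2's own z axis and vertical below 0.15 rad) or (distance between clip2_bore and groove2 below 0.005 m and angle between clip2's own z axis and vertical below 0.15 rad) or (distance between clip2_bore and groove3 below 0.005 m and angle between clip2's own z axis and vertical below 0.15 rad) or (distance between clip2_bore and groove4 below 0.005 m and angle between clip2's own z axis and vertical below 0.15 rad)) or ((distance between clip3_bore and groove1 below 0.005 m and angle between clip3's own z axis and vertical below 0.15 rad) or (distance between clip3_bore and groove2 below 0.005 m and angle between clip3's own z axis and vertical below 0.15 rad) or (distance between clip3_bore and groove3 below 0.005 m and angle between clip3's own z axis and vertical below 0.15 rad) or (distance between clip3_bore and groove4 below 0.005 m and angle between clip3's own z axis and vertical below 0.15 rad)) or ((distance between clip4_bore and groove1 below 0.005 m and angle between clip4's own z axis and vertical below 0.15 rad) or (distance between clip4_bore and groove2 below 0.005 m and angle between clip4's own z axis and vertical below 0.15 rad) or (distance between clip4_bore and groove3 below 0.005 m and angle between clip4's own z axis and vertical below 0.15 rad) or (distance between clip4_bore and groove4 below 0.005 m and angle between clip4's own z axis and vertical below 0.15 rad)))), for 0.2 s.
2. every clip is snapped home, each on its own spindle (((distance between clip1_bore and groove1 below 0.005 m and angle between clip1's own z axis and vertical below 0.15 rad) or (distance between clip1_bore and groove2 below 0.005 m and angle between clip1's own z axis and vertical below 0.15 rad) or (distance between clip1_bore and groove3 below 0.005 m and angle between clip1's own z axis and vertical below 0.15 rad) or (distance between clip1_bore and groove4 below 0.005 m and angle between clip1's own z axis and vertical below 0.15 rad)) and ((distance between clip2_bore and groove1 below 0.005 m and angle between clip2's own z axis and vertical below 0.15 rad) or (distance between clip2_bore and groove2 below 0.005 m and angle between clip2's own z axis and vertical below 0.15 rad) or (distance between clip2_bore and groove3 below 0.005 m and angle between clip2's own z axis and vertical below 0.15 rad) or (distance between clip2_bore and groove4 below 0.005 m and angle between clip2's own z axis and vertical below 0.15 rad)) and ((distance between clip3_bore and groove1 below 0.005 m and angle between clip3's own z axis and vertical below 0.15 rad) or (distance between clip3_bore and groove2 below 0.005 m and angle between clip3's own z axis and vertical below 0.15 rad) or (distance between clip3_bore and groove3 below 0.005 m and angle between clip3's own z axis and vertical below 0.15 rad) or (distance between clip3_bore and groove4 below 0.005 m and angle between clip3's own z axis and vertical below 0.15 rad)) and ((distance between clip4_bore and groove1 below 0.005 m and angle between clip4's own z axis and vertical below 0.15 rad) or (distance between clip4_bore and groove2 below 0.005 m and angle between clip4's own z axis and vertical below 0.15 rad) or (distance between clip4_bore and groove3 below 0.005 m and angle between clip4's own z axis and vertical below 0.15 rad) or (distance between clip4_bore and groove4 below 0.005 m and angle between clip4's own z axis and vertical below 0.15 rad))), for 0.2 s.
At the end, for the whole second after the job is handed in: Every clip present is snapped home on a spindle of its own (middle of its bore within 5 mm of the groove point, lying level within 0.15 rad) and at rest; the red dot faces the middle of the open side (within 9 mm sideways, about 6 degrees) and the carousel stands still (all of step 2 and linear speed of each of clip1, clip2, clip3, clip4 below 0.03 m/s and x of red_dot in the frame of station below 0 m and y of red_dot in the frame of station between -0.009 and 0.009 m and velocity of joint carousel between -0.05 and 0.05 rad/s); the robot touches nothing.
It fails at once if the bottle is knocked away (moved 30 mm or more) or tipped over (distance of bottle from where it was at the start of the episode above 0.03 m or angle between bottle's own z axis and vertical above 0.5 rad).
It fails at once if the tip box is knocked away (moved 30 mm or more) or tipped over (distance of tipbox from where it was at the start of the episode above 0.03 m or angle between tipbox's own z axis and vertical above 0.5 rad).
It fails at once if the jar is knocked away (moved 30 mm or more) or tipped over (distance of jar from where it was at the start of the episode above 0.03 m or angle between jar's own z axis and vertical above 0.5 rad).
Of clip1, clip2, clip3, clip4 only 3 to 4 are there at a start; the rules pass over those that are not, and their reading is None.
At some moment in a run one of clip1, clip2, clip3, clip4 may be knocked a few centimetres aside while the robot is not near it.
It also fails if it takes over 210 s, if anything falls off the work surface, if the arm or the gripper's body presses on something with over 40 N, if the wrist force passes 120 N, or if a joint passes its speed limit or range.

## Working session

There is one attempt and no reset: what is moved stays moved. The work goes in short steps, Python scripts to look and compute and a tool call to move; the robot and the scene stay as the last step left them, time stands still between calls to the robot, and variables do not carry over. Pictures are saved under pics/ and viewed, at most 14 in all, crops included, and the job is handed in when it is done.

Besides the shell and the picture viewer there is one more tool, called after "Emit:" by a JSON object that holds its "api" and its "payload", one argument or row to a line. servo_tool: Moves the arm, as the interface text tells. Its arguments: {"type":"object","properties":{"motion":{"type":"array"},"grip_force":{"type":"number"}},"required":["motion"]}

```bash
ls; mkdir -p pics; python3 - <<'E'
from station import bot
import cv2,numpy as np
o=bot.get_obs();print(o,bot.tcp_to_grasp)
for n in("top","side"):
    r=bot.read_camera(n);cv2.imwrite(f"pics/{n}0.png",r["img"][:,:,::-1]);print(n,r["K"].tolist(),np.round(r["pose"],4).tolist())
E
```

```text
pics
{'t': 0.0, 'q': array([ 1.17689715,  0.47778155,  0.02235444,  1.55646934, -0.0114712 ,
        1.10928114, -0.08306463]), 'joint_vel': array([ 9.54284461e-04,  2.10649228e-03,  7.94651732e-04,  7.18626769e-04,
        1.27373427e-04, -9.41441592e-05, -8.36324251e-04]), 'joint_torque': array([-9.19411395e-04, -5.96454978e+01,  1.60706889e+00, -2.81194836e+01,
        1.24405359e-02,  9.37582925e-03, -1.78739805e-05]), 'eef_pos': array([ 0.19009986, -0.64705891,  0.23033089]), 'tool_rot': array([-8.80618741e-04,  9.89802781e-01,  1.42441687e-01, -2.10871617e-04]), 'contact_force': array([-0.4111578 ,  0.50124061,  0.37159441]), 'torque': array([-0.00552689, -0.01505567, -0.035308  ]), 'grasp_force': 0.0, 'gripper_width': 0.9978024817723413} 0.0187
top [[605.1476000496716, 0.0, 314.69726054706916], [0.0, 605.1476000496716, 250.6032673096384], [0.0, 0.0, 1.0]] [[-0.0055, -0.9827, 0.185, 0.2758], [-0.9999, 0.0072, 0.0085, -0.076], [-0.0096, -0.1849, -0.9827, 1.4715], [0.0, 0.0, 0.0, 1.0]]
side [[482.24727278470374, 0.0, 317.54653277171195], [0.0, 482.24727278470374, 237.05171172321087], [0.0, 0.0, 1.0]] [[-0.7982, -0.2932, 0.5261, -0.0717], [-0.6022, 0.4059, -0.6874, 0.6697], [-0.012, -0.8656, -0.5006, 0.6823], [0.0, 0.0, 0.0, 1.0]]
```

View pics/top0.png

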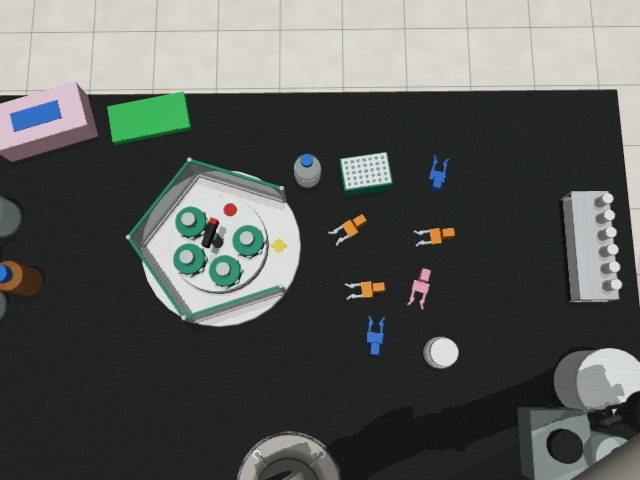

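View pics/side0.png

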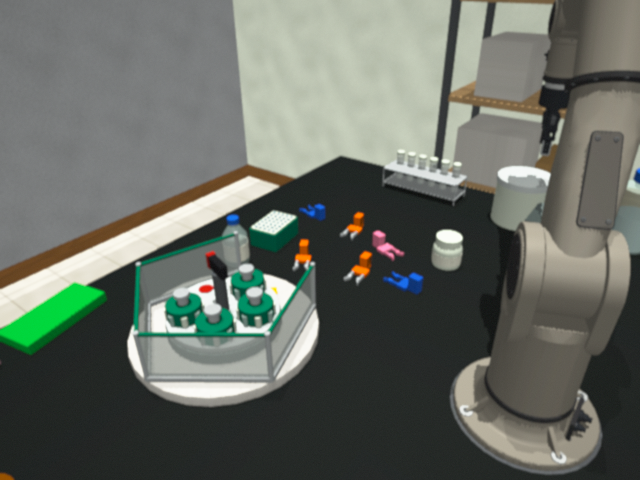

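The top view shows three orange clips at (350,229), (435,236) and (366,289). There is a pink look-alike at (420,288) and blue ones at (437,172) and (375,335), which I'll leave alone. The station is centred near (215,240), with its yellow mark (open side) at (279,246) and the red dot at (230,210). That puts groove 1 at the open side.

```bash
cat > h.py <<'E'
from station import bot
import cv2,numpy as np
from scipy.optimize import minimize,least_squares
from scipy.spatial.transform import Rotation as R
def cams(save=None):
    c={n:bot.read_camera(n) for n in("top","side")}
    if save:
        for n in c: cv2.imwrite(f"pics/{save}_{n}.png",c[n]["img"][:,:,::-1])
    return c
def proj(c,P):
    T=np.linalg.inv(c["pose"]);p=np.atleast_2d(P)@T[:3,:3].T+T[:3,3]
    q=p@c["K"].T;return q[:,:2]/q[:,2:]
def unproj(c,uv,z):
    d=c["pose"][:3,:3]@np.linalg.solve(c["K"],[uv[0],uv[1],1]);o=c["pose"][:3,3]
    return o+d*(z-o[2])/d[2]
def box(x0,x1,w,z0,z1): return np.array([[x,y,z] for x in(x0,x1) for y in(-w/2,w/2) for z in(z0,z1)])/1e3
PARTS=[box(-64,-36,20,0,40),box(-36,-11,38,0,10)]
def orange(img):
    h=cv2.cvtColor(img,cv2.COLOR_RGB2HSV);return cv2.inRange(h,(8,150,90),(20,255,255))
S=8
def render(c,p,z=0.):
    m=np.zeros((480*S//2,640*S//2),np.uint8);s=S//2
    Rz=R.from_euler('z',p[2]).as_matrix()
    for b in PARTS:
        uv=proj(c,b@Rz.T+[p[0],p[1],z]);cv2.fillConvexPoly(m,cv2.convexHull(np.round((uv+.5)*s).astype(np.int32)),255)
    return cv2.resize(m,(640,480),interpolation=cv2.INTER_AREA)/255.
def fitclip(cs,p0,z=0.,names=("top","side")):
    ms={}
    for n in names:
        u=proj(cs[n],[p0[0],p0[1],z+.01])[0].astype(int)
        w=np.zeros((480,640));a=45 if n=="top" else 40
        w[max(0,u[1]-a):u[1]+a,max(0,u[0]-a):u[0]+a]=1
        r0=cv2.dilate((render(cs[n],p0,z)>0).astype(np.uint8),np.ones((13,13)))
        ms[n]=(orange(cs[n]["img"])/255.)*r0
    def cost(p): return sum(np.abs(render(cs[n],p,z)-ms[n]).sum()/max(ms[n].sum(),1) for n in names)
    b=None
    for dy in(-.15,0,.15):
        r=minimize(cost,np.array(p0)+[0,0,dy],method="Nelder-Mead",options=dict(initial_simplex=np.array(p0)+[[0,0,dy],[.006,0,dy],[0,.006,dy],[0,0,dy+.2]],xatol=1e-5,fatol=1e-4))
        if b is None or r.fun<b.fun:b=r
    return b.x,b.fun
def clips(cs):
    "detect orange blobs on bench in top view"
    m=orange(cs["top"]["img"]);n,l,st,ce=cv2.connectedComponentsWithStats(m);out=[]
    for i in range(1,n):
        if st[i,4]<80: continue
        ys,xs=np.nonzero(l==i);P=np.array([unproj(cs["top"],(x,y),.015)[:2] for x,y in zip(xs,ys)])
        cen=P.mean(0);w,v=np.linalg.eigh(np.cov(P.T));d=v[:,1]
        best=None
        for s in(1,-1):
            p0=[*(cen+.04*s*d),np.arctan2(s*d[1],s*d[0])]
            r=fitclip(cs,p0)
            if best is None or r[1]<best[1]:best=r
        out.append((ce[i].round(),st[i,4],best[0],best[1]))
    return out
def goto(pos,ydir=None,o=None):
    "row (tool axes, 5deg units) from measured pose to TCP pos, tool down with tool y along +-angle ydir (world)"
    o=o or bot.get_obs();q=o["tool_rot"];M=R.from_quat(np.r_[q[1:],q[0]])
    if ydir is None: ydir=np.arctan2(*M.as_matrix()[[1,0],1])
    best=None
    for a in(ydir,ydir+np.pi):
        y=np.array([np.cos(a),np.sin(a),0]);z=np.array([0,0,-1.]);T=R.from_matrix(np.c_[np.cross(y,z),y,z])
        rv=(M.inv()*T).as_rotvec(degrees=True)/5
        if best is None or np.linalg.norm(rv)<np.linalg.norm(best):best=rv
    d=M.inv().apply(np.array(pos)-o["eef_pos"])
    return np.round(np.r_[d,best],4).tolist()
E
python3 - <<'E'
from h import *
cs=cams()
for c in clips(cs): print(c[0],c[1],np.round(c[2],4),round(c[3],3))
t=cs["top"]
h=cv2.cvtColor(t["img"],cv2.COLOR_RGB2HSV)
# station: rim vertices + heads
V=np.array([(190,160),(282,188),(128,237),(184,318),(283,289)],float)
def model(p):
    a=p[2]; 
    pent=[[p[0]+.1916*np.cos(a+np.pi+np.radians(36+72*k)),p[1]+.1916*np.sin(a+np.pi+np.radians(36+72*k)),.135] for k in range(5)]
    return proj(t,pent)
def res(p):
    m=model(p);return np.concatenate([m[np.argmin(((m-v)**2).sum(1))]-v for v in V])
c0=unproj(t,(213,240),.1);y0=unproj(t,(279,246),.025)
yaw0=np.arctan2(*(c0-y0)[[1,0]])
r=least_squares(res,[c0[0],c0[1],yaw0]);print("station",r.x,yaw0,r.fun.round(1))
Hd=[(188,219),(188,259),(226,269),(248,240)]
P=np.array([unproj(t,u,.125)[:2] for u in Hd])
for p in P: d=p-r.x[:2];print(p.round(4),np.linalg.norm(d).round(4),np.degrees(np.arctan2(d[1],d[0])-r.x[2]).round(1))
print("yellow",y0, "dot",unproj(t,(230,210),.067))
E
```

```text
[353. 225.] 289 [ 0.5958 -0.1307  2.1373] 0.329
[440. 234.] 299 [ 0.5836 -0.3386  1.7022] 0.328
[ 12. 276.] 364 [0.4621 0.669  3.2749] 0.65
[371. 288.] 296 [ 0.4522 -0.1663  1.7002] 0.302
station [0.55956687 0.16430148 1.5649022 ] 1.5669827402480447 [ 0.3  0.4  0.4  1.2  0.9  0.5  0.   0.3 -1.6 -2.2]
[0.6051 0.2255] 0.0763 -36.3
[0.5121 0.2224] 0.075 39.6
[0.4886 0.1358] 0.0765 -247.8
[0.555  0.0871] 0.0773 -183.1
yellow [0.56018138 0.02335018 0.025     ] dot [0.64067259 0.13837705 0.067     ]
```

```bash
python3 - <<'E'
import cv2
i=cv2.imread("pics/top0.png")[150:320,300:470];cv2.imwrite("pics/crop0.png",cv2.resize(i,None,fx=3.5,fy=3.5,interpolation=cv2.INTER_CUBIC))
i=cv2.imread("pics/top0.png")[145:335,115:310];cv2.imwrite("pics/crop1.png",cv2.resize(i,None,fx=3,fy=3,interpolation=cv2.INTER_CUBIC))
E
```

```text
(no output)
```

View pics/crop0.png

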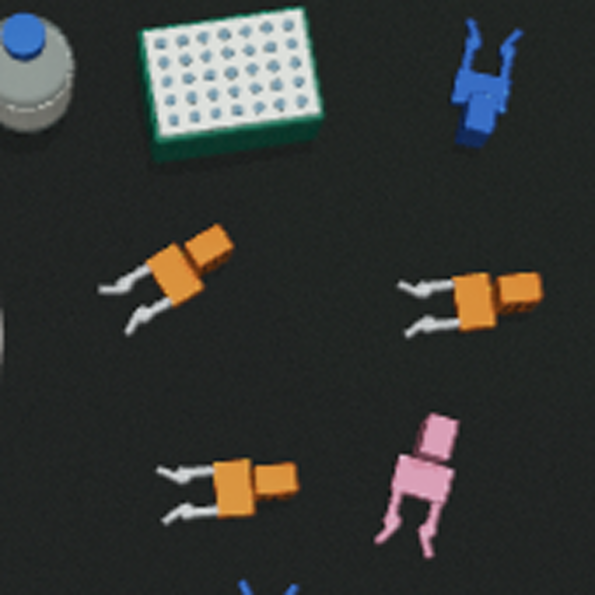

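View pics/crop1.png

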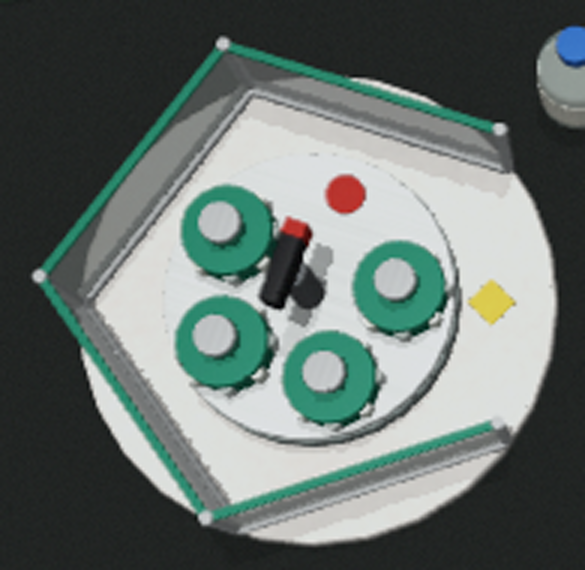

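The crop confirms exactly three orange clips, with jaws pointing left toward the station. I'll refine the station fit and plan the first grasp.

```bash
sed -i 's/(8,150,90),(20,255,255)/(7,140,40),(20,255,255)/' h.py; python3 - <<'E'
from h import *
cs=cams();t=cs["top"]
V=np.array([(188.8,159.2),(281.5,187.8),(127.8,236.5),(183.2,317.5),(280.8,286.2)])
H=np.array([(188.3,219.3),(186.3,256.7),(223,268.7),(247.2,237.8)])
def mod(p):
    u=lambda r,a,z:[p[0]+r*np.cos(a),p[1]+r*np.sin(a),z]
    return proj(t,[u(.1916,p[2]+np.pi+np.radians(36+72*k),.135) for k in range(5)]),proj(t,[u(.075,p[2]+np.pi+p[3]+np.radians(72*k),.125) for k in (0,2,3,4)])
def near(m,V): return np.concatenate([m[np.argmin(((m-v)**2).sum(1))]-v for v in V])
def res(p): a,b=mod(p);return np.r_[near(a,V),near(b,H)]
r=least_squares(res,[.56,.164,1.565,0]);print(r.x.round(4),r.fun.round(1))
np.save("st.npy",r.x)
for c in clips(cs):
    p=c[2];hp=p[:2]-.05*np.array([np.cos(p[2]),np.sin(p[2])]);print(c[0],np.round(p,4),round(c[3],3),"handle",hp.round(4))
    if p[1]<.1: print("   row above",goto([*hp,.15],p[2]+np.pi/2))
E
```

```text
[ 0.5613  0.1658  1.5671 -0.002 ] [ 0.7  0.6  0.2  0.5  0.4  0.4  0.3  0.   0.  -0.3 -0.6 -0.6 -0.1 -0.1
 -0.2 -0.2 -0.8 -0.3]
[354. 225.] [ 0.5965 -0.1297  2.0963] 0.288 handle [ 0.6216 -0.173 ]
   row above [0.5476, -0.3336, 0.0812, -0.0056, 0.0047, 15.253]
[441. 235.] [ 0.5846 -0.3387  1.675 ] 0.282 handle [ 0.5898 -0.3884]
   row above [0.4564, -0.1359, 0.0811, -0.0057, -0.0045, -15.9194]
[ 23. 279.] [ 0.4698  0.6104 -2.2643] 0.568 handle [0.5018 0.6489]
[371. 288.] [ 0.4535 -0.1656  1.6535] 0.278 handle [ 0.4576 -0.2154]
   row above [0.3783, -0.3391, 0.0812, -0.0058, -0.0044, -15.6734]
```

Emit:
{"api": "servo_tool", "payload": {
  "motion": [
    [[0.378, -0.339, 0.081, -0.006, -0.004, -15.67, 0.7], [0.378, -0.339, 0.081, -0.006, -0.004, -15.67, 0.7], [0.378, -0.339, 0.081, -0.006, -0.004, -15.67, 0.7], [0.378, -0.339, 0.081, -0.006, -0.004, -15.67, 0.7], [0.378, -0.339, 0.081, -0.006, -0.004, -15.67, 0.7], [0.378, -0.339, 0.081, -0.006, -0.004, -15.67, 0.7], [0.378, -0.339, 0.081, -0.006, -0.004, -15.67, 0.7], [0.378, -0.339, 0.081, -0.006, -0.004, -15.67, 0.7], [0.378, -0.339, 0.081, -0.006, -0.004, -15.67, 0.7], [0.378, -0.339, 0.081, -0.006, -0.004, -15.67, 0.7], [0.378, -0.339, 0.081, -0.006, -0.004, -15.67, 0.7], [0.378, -0.339, 0.081, -0.006, -0.004, -15.67, 0.7], [0.378, -0.339, 0.081, -0.006, -0.004, -15.67, 0.7], [0.378, -0.339, 0.081, -0.006, -0.004, -15.67, 0.7], [0.378, -0.339, 0.081, -0.006, -0.004, -15.67, 0.7], [0.378, -0.339, 0.081, -0.006, -0.004, -15.67, 0.7], [0.378, -0.339, 0.081, -0.006, -0.004, -15.67, 0.7], [0.378, -0.339, 0.081, -0.006, -0.004, -15.67, 0.7]]
  ],
  "grip_force": 80
}}

```text
t: 1.8
eef_pos: [0.4568, -0.2174, 0.1504]
tool_rot: [0.0, 0.678, 0.735, -0.0]
contact_force: [-0.2, 0.0, 0.2]
gripper_width: 0.7
grasp_force: 0.0
```

```bash
python3 - <<'E'
from h import *
o=bot.get_obs();print(o["t"],o["eef_pos"],o["q"].round(3),o["gripper_width"])
print(goto([.4576,-.2154,.011],1.6535+np.pi/2))
E
```

```text
1.8 [ 0.45675907 -0.21735901  0.15043362] [ 0.69   0.335 -0.44   2.01   0.192  0.835  0.221] 0.7004955104785185
[0.002, 0.001, 0.1394, 0.0008, 0.0135, -0.035]
```

Emit:
{"api": "servo_tool", "payload": {
  "motion": [
    [[0.002, 0.001, 0.08, 0, 0, 0, 0.7], [0.002, 0.001, 0.12, 0, 0, 0, 0.7], [0.002, 0.001, 0.139, 0, 0, 0, 0.7], [0.002, 0.001, 0.139, 0, 0, 0, 0.7], [0.002, 0.001, 0.139, 0, 0, 0, 0.0], [0.002, 0.001, 0.139, 0, 0, 0, 0.0], [0.002, 0.001, 0.139, 0, 0, 0, 0.0], [0.002, 0.001, 0.139, 0, 0, 0, 0.0], [0.002, 0.001, 0.139, 0, 0, 0, 0.0], [0.002, 0.001, 0.139, 0, 0, 0, 0.0], [0.002, 0.001, 0.139, 0, 0, 0, 0.0], [0.002, 0.001, 0.139, 0, 0, 0, 0.0]]
  ],
  "grip_force": 80
}}

```text
t: 2.8
eef_pos: [0.4596, -0.2147, 0.0131]
tool_rot: [0.002, 0.678, 0.735, 0.0]
contact_force: [-0.7, 0.3, 8.4]
gripper_width: 0.218
grasp_force: 78.7
```

```bash
python3 - <<'E'
from h import *
s=np.load("st.npy");c=s[:2];d=np.array([np.cos(s[2]),np.sin(s[2])]) # d: inward insert direction
o=bot.get_obs();print(o["t"],o["eef_pos"].round(4),o["gripper_width"],o["grasp_force"])
up=o["eef_pos"]+[0,0,.16];print("lift .16")
# clear-out pose: handle radius .22 at station z=.16
g=goto([*(c-d*.22),o["eef_pos"][2]+.16],s[2]+np.pi/2);print(g)
E
```

```text
2.8 [ 0.4596 -0.2147  0.0131] 0.21824884390795368 78.67397904396057
lift .16
[0.1513, 0.1142, -0.1601, 0.0349, 0.0278, 0.98]
```

Emit:
{"api": "servo_tool", "payload": {
  "motion": [
    [[0, 0, -0.03, 0, 0, 0, 0], [0, 0, -0.07, 0, 0, 0, 0], [0, 0, -0.11, 0, 0, 0, 0], [0, 0, -0.15, 0, 0, 0, 0], [0.03, 0.02, -0.16, 0.03, 0.03, 0.4, 0], [0.06, 0.045, -0.16, 0.03, 0.03, 0.98, 0], [0.09, 0.07, -0.16, 0.03, 0.03, 0.98, 0], [0.12, 0.09, -0.16, 0.03, 0.03, 0.98, 0], [0.15, 0.113, -0.16, 0.03, 0.03, 0.98, 0], [0.151, 0.114, -0.16, 0.03, 0.03, 0.98, 0], [0.151, 0.114, -0.16, 0.03, 0.03, 0.98, 0], [0.151, 0.114, -0.16, 0.03, 0.03, 0.98, 0]]
  ]
}}

```text
t: 3.8
eef_pos: [0.5591, -0.0542, 0.1715]
tool_rot: [-0.001, 0.708, 0.706, -0.0]
contact_force: [-0.2, -1.3, -0.7]
gripper_width: 0.219
grasp_force: 78.0
```

```bash
python3 - <<'E'
from h import *
cs=cams("a")
s=np.load("st.npy");c=s[:2];d=np.array([np.cos(s[2]),np.sin(s[2])])
o=bot.get_obs();e=o["eef_pos"];print(o["t"],e.round(4),o["gripper_width"],o["contact_force"].round(2))
print("to r=.22 z:",goto([*(c-d*.22),e[2]],s[2]+np.pi/2))
u=proj(cs["side"],e)[0].astype(int);ut=proj(cs["top"],e)[0].astype(int);print(u,ut)
a=cs["side"]["img"][u[1]-60:u[1]+60,u[0]-60:u[0]+60];b=cs["top"]["img"][ut[1]-60:ut[1]+60,ut[0]-60:ut[0]+60]
cv2.imwrite("pics/b.png",cv2.resize(np.hstack([a,b])[:,:,::-1],None,fx=3.3,fy=3.3,interpolation=cv2.INTER_CUBIC))
E
```

```text
3.9 [ 0.5586 -0.0557  0.1713] 0.21810408304620663 [-0.32  0.77 -1.89]
to r=.22 z: [0.0015, 0.0018, -0.0, -0.035, -0.01, -0.0192]
[290 220] [310 233]
```

View pics/b.png

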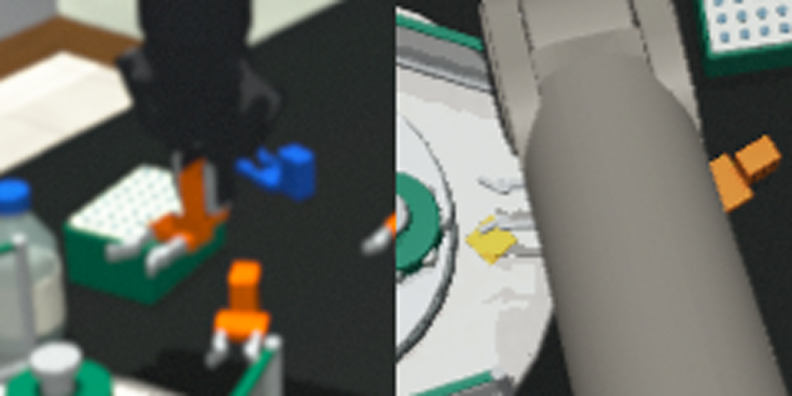

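The clip is held level, jaws facing the station. I'll lower it to groove height and approach.

Emit:
{"api": "servo_tool", "payload": {
  "motion": [
    [[0.001, 0.002, 0.03, -0.035, -0.01, 0, 0], [0.001, 0.002, 0.055, -0.035, -0.01, 0, 0], [0.001, 0.002, 0.055, -0.035, -0.01, 0, 0], [0.02, 0.002, 0.055, -0.035, -0.01, 0, 0], [0.04, 0.002, 0.055, -0.035, -0.01, 0, 0], [0.05, 0.002, 0.055, -0.035, -0.01, 0, 0], [0.05, 0.002, 0.055, -0.035, -0.01, 0, 0], [0.05, 0.002, 0.055, -0.035, -0.01, 0, 0]]
  ]
}}

```text
t: 4.57
eef_pos: [0.5616, -0.0044, 0.1171]
tool_rot: [0.0, 0.708, 0.706, 0.001]
contact_force: [-0.0, -0.1, -1.8]
gripper_width: 0.223
grasp_force: 78.0
```

```bash
python3 - <<'E'
from h import *
cs=cams()
s=np.load("st.npy");c=s[:2];d=np.array([np.cos(s[2]),np.sin(s[2])])
o=bot.get_obs();e=o["eef_pos"];print(o["t"],e.round(4),o["contact_force"].round(2))
print("to r=.125 z:",goto([*(c-d*.125),.1155],s[2]+np.pi/2))
u=proj(cs["side"],e)[0].astype(int);ut=proj(cs["top"],e)[0].astype(int);print(u,ut)
a=cs["side"]["img"][u[1]-60:u[1]+60,u[0]-70:u[0]+50];b=cs["top"]["img"][ut[1]-60:ut[1]+60,ut[0]-90:ut[0]+30]
cv2.imwrite("pics/c.png",cv2.resize(np.hstack([a,b])[:,:,::-1],None,fx=3.3,fy=3.3,interpolation=cv2.INTER_CUBIC))
E
```

```text
4.6667 [ 0.5615 -0.0056  0.1167] [ 0.99 -0.36 -1.67]
to r=.125 z: [0.0464, -0.0009, 0.0012, 0.0094, 0.0011, -0.0139]
[276 250] [288 237]
```

View pics/c.png

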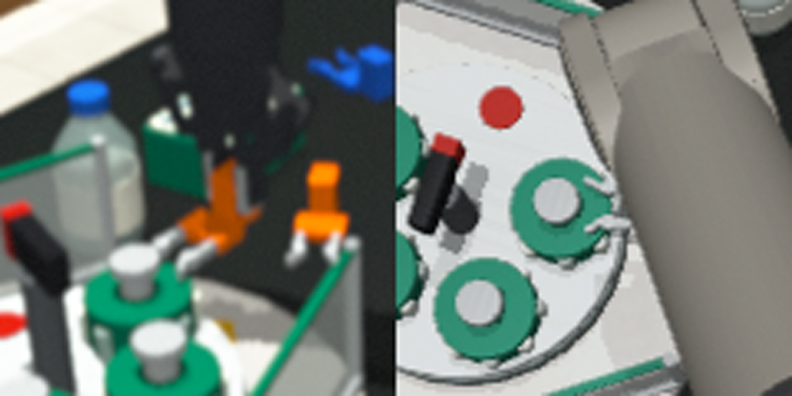

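Jaws straddle the neck at about (600,205) in the crop. Pushing in slowly.

Emit:
{"api": "servo_tool", "payload": {
  "motion": [
    [[0.012, -0.001, 0.001, 0, 0, 0, 0], [0.018, -0.001, 0.001, 0, 0, 0, 0], [0.022, -0.001, 0.001, 0, 0, 0, 0], [0.026, -0.001, 0.001, 0, 0, 0, 0], [0.03, -0.001, 0.001, 0, 0, 0, 0], [0.033, -0.001, 0.001, 0, 0, 0, 0], [0.036, -0.001, 0.001, 0, 0, 0, 0], [0.039, -0.001, 0.001, 0, 0, 0, 0], [0.042, -0.001, 0.001, 0, 0, 0, 0], [0.045, -0.001, 0.001, 0, 0, 0, 0], [0.047, -0.001, 0.001, 0, 0, 0, 0], [0.048, -0.001, 0.001, 0, 0, 0, 0], [0.048, -0.001, 0.001, 0, 0, 0, 0], [0.048, -0.001, 0.001, 0, 0, 0, 0]]
  ]
}}

```text
t: 5.83
eef_pos: [0.5606, 0.0426, 0.1156]
tool_rot: [0.001, 0.709, 0.706, -0.0]
contact_force: [1.6, -5.6, 2.6]
gripper_width: 0.217
grasp_force: 78.4
```

Emit:
{"api": "servo_tool", "payload": {
  "motion": [
    [[-0.001, 0, 0, 0, 0, 0, 0.1], [-0.001, 0, 0, 0, 0, 0, 0.6], [-0.001, 0, 0, 0, 0, 0, 0.6], [-0.001, 0, 0, 0, 0, 0, 0.6], [-0.001, 0, 0, 0, 0, 0, 0.6], [-0.001, 0, -0.04, 0, 0, 0, 0.6], [-0.001, 0, -0.08, 0, 0, 0, 0.6], [-0.04, 0, -0.1, 0, 0, 0, 0.6], [-0.08, 0, -0.1, 0, 0, 0, 0.6], [-0.12, 0, -0.1, 0, 0, 0, 0.6], [-0.16, 0, -0.1, 0, 0, 0, 0.6], [-0.16, 0, -0.1, 0, 0, 0, 0.6]]
  ]
}}

```text
t: 6.83
eef_pos: [0.5589, -0.1262, 0.2149]
tool_rot: [0.001, 0.712, 0.702, -0.001]
contact_force: [0.2, -1.1, -0.5]
gripper_width: 0.601
grasp_force: 0.0
```

```bash
cat >> h.py <<'E'
def look(cs,P,f,a=60):
    out=[]
    for n in("side","top"):
        u=proj(cs[n],P)[0].astype(int);u=np.clip(u,a,[639-a,479-a]);out.append(cs[n]["img"][u[1]-a:u[1]+a,u[0]-a:u[0]+a])
    cv2.imwrite(f,cv2.resize(np.hstack(out)[:,:,::-1],None,fx=198/a,fy=198/a,interpolation=cv2.INTER_CUBIC))
s=np.load("st.npy");c=s[:2];d=np.array([np.cos(s[2]),np.sin(s[2])])
def state(fn=None):
    cs=cams();o=bot.get_obs();print("t",o["t"],o["eef_pos"].round(4),"q",o["q"].round(2))
    for k in clips(cs):
        p=k[2]
        if p[1]<-.02: hp=p[:2]-.05*np.array([np.cos(p[2]),np.sin(p[2])]);print(k[0],np.round(p,4),round(k[3],3),"handle",hp.round(4))
    g=c-d*.075
    r=fitclip(cs,[*g,s[2]],.1);print("home clip offset mm/rad",((r[0]-[*g,s[2]])*[1e3,1e3,1]).round(3),round(r[1],3))
    if fn: look(cs,[*(c-d*.08),.1],fn)
    return cs
E
python3 - <<'E'
from h import *
state("pics/d.png")
print("hub",goto([*c,.22],s[2]+np.pi+np.pi/2+2*np.pi/5))
E
```

```text
t 6.9333 [ 0.5596 -0.1178  0.2149] q [ 0.47  0.36 -0.47  1.8   0.19  1.02 -0.08]
[441. 235.] [ 0.5857 -0.3376  1.6417] 0.274 handle [ 0.5892 -0.3875]
[262. 239.] [10.6043 -8.5292  2.1308] 1.0 handle [10.6309 -8.5716]
home clip offset mm/rad [ 1.01   0.814 -0.028] 0.456
hub [0.2836, -0.0004, -0.0048, 0.0076, -0.0105, -14.4412]
```

View pics/d.png

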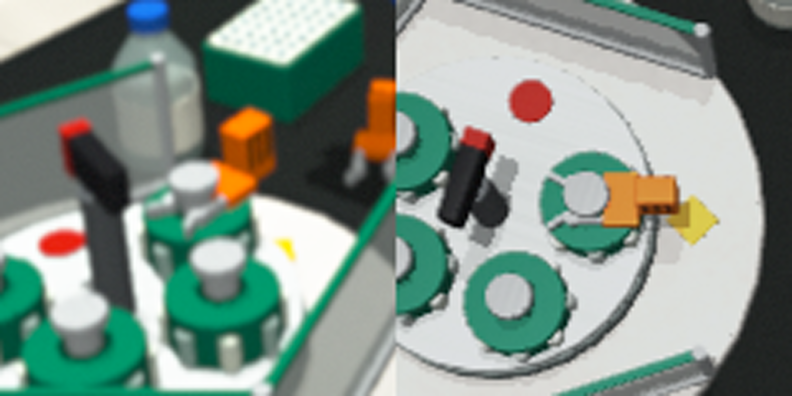

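Clip 1 is home, lying flat with its handle outward. Next I'll grip the hub bar.

Emit:
{"api": "servo_tool", "payload": {
  "motion": [
    [[0.04, 0, -0.005, 0, 0, -1.4, 0.6], [0.08, 0, -0.005, 0, 0, -2.8, 0.6], [0.12, 0, -0.005, 0, 0, -4.2, 0.6], [0.16, 0, -0.005, 0, 0, -5.6, 0.6], [0.2, 0, -0.005, 0, 0, -7, 0.6], [0.24, 0, -0.005, 0, 0, -8.4, 0.6], [0.27, 0, -0.005, 0, 0, -9.8, 0.6], [0.28, 0, -0.005, 0, 0, -11.2, 0.6], [0.284, 0, -0.005, 0, 0, -12.6, 0.6], [0.284, 0, -0.005, 0, 0, -14, 0.6], [0.284, 0, -0.005, 0, 0, -14.44, 0.6], [0.284, 0, -0.005, 0, 0, -14.44, 0.6], [0.284, 0, -0.005, 0, 0, -14.44, 0.6], [0.284, 0, -0.005, 0, 0, -14.44, 0.6]]
  ]
}}

```text
t: 8.1
eef_pos: [0.5604, 0.169, 0.2206]
tool_rot: [0.0, 0.156, 0.988, 0.001]
contact_force: [0.5, -0.2, -0.1]
gripper_width: 0.602
grasp_force: 0.0
```

```bash
python3 - <<'E'
from h import *
o=bot.get_obs();print(o["t"],o["eef_pos"].round(4),o["q"].round(2))
print("hub",goto([*c,.155],s[2]+np.pi+np.pi/2+2*np.pi/5))
E
```

```text
8.1 [0.5604 0.169  0.2206] [ 0.21  0.46 -0.81  1.75  0.36  1.09  0.55]
hub [-0.0018, -0.0029, 0.0656, 0.0165, 0.0002, 0.0449]
```

Emit:
{"api": "servo_tool", "payload": {
  "motion": [
    [[-0.001, -0.002, 0.03, 0, 0, 0, 0.6], [-0.001, -0.002, 0.066, 0, 0, 0, 0.6], [-0.001, -0.002, 0.066, 0, 0, 0, 0.6], [-0.001, -0.002, 0.066, 0, 0, 0, 0], [-0.001, -0.002, 0.066, 0, 0, 0, 0], [-0.001, -0.002, 0.066, 0, 0, 0, 0], [-0.001, -0.002, 0.066, 0, 0, 0, 0], [-0.001, -0.002, 0.066, 0, 0, 0, 0], [-0.001, -0.002, 0.066, 0, 0, -1.2, 0], [-0.001, -0.002, 0.066, 0, 0, -2.4, 0], [-0.001, -0.002, 0.066, 0, 0, -3.6, 0], [-0.001, -0.002, 0.066, 0, 0, -4.8, 0], [-0.001, -0.002, 0.066, 0, 0, -4.8, 0]]
  ]
}}

```text
t: 9.18
eef_pos: [0.5625, 0.1676, 0.1569]
tool_rot: [0.002, -0.055, 0.998, 0.002]
contact_force: [-1.0, 1.3, 7.6]
gripper_width: 0.173
grasp_force: 79.2
```

```bash
python3 - <<'E'
from h import *
o=bot.get_obs();print(o["t"],o["eef_pos"].round(4),o["q"].round(2),o["torque"],o["contact_force"])
print("hub",goto([*c,.155],s[2]+np.pi+np.pi/2+4*np.pi/5))
E
```

```text
9.1833 [0.5625 0.1676 0.1569] [ 0.25  0.56 -0.86  1.8   0.5   1.01  0.87] [ 0.30756231  0.18279187 -0.09538758] [-1.04947359  1.34635308  7.58680727]
hub [0.0014, -0.0017, 0.0019, 0.0115, 0.0626, -9.4881]
```

Emit:
{"api": "servo_tool", "payload": {
  "motion": [
    [[0, 0, 0, 0, 0, -1.2, 0], [0, 0, 0, 0, 0, -2.4, 0], [0, 0, 0, 0, 0, -3.6, 0], [0, 0, 0, 0, 0, -4.8, 0], [0, 0, 0, 0, 0, -6.0, 0], [0, 0, 0, 0, 0, -7.2, 0], [0, 0, 0, 0, 0, -8.4, 0], [0, 0, 0, 0, 0, -9.5, 0], [0, 0, 0, 0, 0, -9.5, 0], [0, 0, 0, 0, 0, -9.5, 0.6], [0, 0, 0, 0, 0, -9.5, 0.6], [0, 0, 0, 0, 0, -9.5, 0.6], [0, 0, 0, 0, 0, -9.5, 0.6], [0, 0, -0.04, 0, 0, -9.5, 0.6], [0, 0, -0.08, 0, 0, -9.5, 0.6], [0, 0, -0.08, 0, 0, -9.5, 0.6]]
  ]
}}

```text
t: 10.52
eef_pos: [0.5641, 0.1685, 0.2417]
tool_rot: [0.006, -0.45, 0.893, 0.0]
contact_force: [0.8, 0.9, 0.5]
gripper_width: 0.602
grasp_force: 0.0
```

```bash
python3 - <<'E'
from h import *
o=bot.get_obs();print(o["t"],o["eef_pos"].round(4),o["q"].round(2))
# clip B last seen: pose .5965,-.1297,2.0963 handle .6216,-.173
print("station side, clear view",goto([.50,-.15,.235],s[2]+np.pi/2))
E
```

```text
10.5167 [0.5641 0.1685 0.2417] [ 0.41  0.55 -1.12  1.71  0.53  1.2   1.66]
station side, clear view [0.2943, -0.1379, 0.0044, -0.0904, 0.0911, -7.254]
```

```bash
python3 - <<'E'
from h import *
print("view",goto([.42,-.30,.235],2.0963+np.pi/2))
E
```

```text
view [0.4624, -0.1627, 0.0029, -0.1156, 0.067, -13.3179]
```

Emit:
{"api": "servo_tool", "payload": {
  "motion": [
    [[0.03, -0.01, 0, 0, 0, 1.4, 0.7], [0.06, -0.02, 0, 0, 0, 2.8, 0.7], [0.09, -0.03, 0, 0, 0, 4.2, 0.7], [0.12, -0.04, 0, 0, 0, 5.6, 0.7], [0.15, -0.05, 0, 0, 0, 7, 0.7], [0.18, -0.06, 0, 0, 0, 8.4, 0.7], [0.21, -0.07, 0, 0, 0, 9.8, 0.7], [0.24, -0.08, 0, 0, 0, 11.2, 0.7], [0.27, -0.095, 0, 0, 0, 12.6, 0.7], [0.3, -0.105, 0, 0, 0, 14, 0.7], [0.33, -0.115, 0, 0, 0, 15.4, 0.7], [0.36, -0.125, 0, 0, 0, 16.8, 0.7], [0.39, -0.135, 0, 0, 0, 18.2, 0.7], [0.42, -0.145, 0, 0, 0, 19.6, 0.7], [0.45, -0.155, 0, 0, 0, 21, 0.7], [0.462, -0.163, 0, 0, 0, 22.4, 0.7], [0.462, -0.163, 0, 0, 0, 22.7, 0.7], [0.462, -0.163, 0, 0, 0, 22.7, 0.7]]
  ]
}}

```text
t: 12.02
eef_pos: [0.4174, -0.3028, 0.2338]
tool_rot: [-0.0, 0.5, 0.866, 0.001]
contact_force: [0.3, 0.2, 0.2]
gripper_width: 0.699
grasp_force: 0.0
```

```bash
cat >> h.py <<'E'
E
python3 - <<'E'
from h import *
cs=state("pics/e.png")
print("above B",goto([.6216,-.173,.10],2.0963+np.pi/2))
E
```

```text
t 12.1167 [ 0.4181 -0.301   0.2339] q [ 1.07  0.28 -0.67  1.89  0.2   1.03  0.85]
[354. 225.] [ 0.5962 -0.1298  2.1033] 0.288 handle [ 0.6216 -0.1728]
[439. 234.] [ 0.5856 -0.338   1.6498] 0.42 handle [ 0.5896 -0.3879]
home clip offset mm/rad [ 16.377 -41.752   0.824] 693.086
above B [0.0078, 0.2401, 0.1343, 0.0154, -0.0113, 0.0329]
```

View pics/e.png

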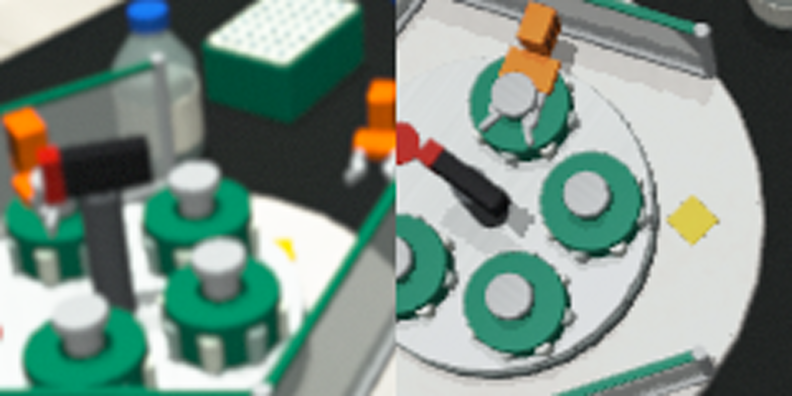

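Carousel moved one detent: groove 2 faces the open side and clip 1 is still on. Next clip: B at (354,225).

Emit:
{"api": "servo_tool", "payload": {
  "motion": [
    [[0.008, 0.04, 0, 0, 0, 0, 0.5], [0.008, 0.08, 0, 0, 0, 0, 0.5], [0.008, 0.12, 0.02, 0, 0, 0, 0.5], [0.008, 0.16, 0.05, 0, 0, 0, 0.5], [0.008, 0.2, 0.08, 0, 0, 0, 0.5], [0.008, 0.235, 0.11, 0, 0, 0, 0.5], [0.008, 0.24, 0.134, 0, 0, 0, 0.5], [0.008, 0.24, 0.134, 0, 0, 0, 0.5], [0.008, 0.24, 0.134, 0, 0, 0, 0.5], [0.008, 0.24, 0.134, 0, 0, 0, 0.5]]
  ]
}}

```text
t: 12.95
eef_pos: [0.6215, -0.1744, 0.1006]
tool_rot: [-0.0, 0.499, 0.867, 0.001]
contact_force: [-0.5, -0.5, -0.1]
gripper_width: 0.499
grasp_force: 0.0
```

```bash
python3 - <<'E'
from h import *
o=bot.get_obs();print(o["t"],o["eef_pos"].round(4))
print("B",goto([.6216,-.1729,.014],2.1+np.pi/2))
E
```

```text
12.95 [ 0.6215 -0.1744  0.1006]
B [0.0011, 0.0008, 0.0866, 0.0117, -0.0128, -0.0293]
```

Emit:
{"api": "servo_tool", "payload": {
  "motion": [
    [[0.001, 0.001, 0.04, 0, 0, 0, 0.5], [0.001, 0.001, 0.07, 0, 0, 0, 0.5], [0.001, 0.001, 0.086, 0, 0, 0, 0.5], [0.001, 0.001, 0.086, 0, 0, 0, 0.5], [0.001, 0.001, 0.086, 0, 0, 0, 0], [0.001, 0.001, 0.086, 0, 0, 0, 0], [0.001, 0.001, 0.086, 0, 0, 0, 0], [0.001, 0.001, 0.086, 0, 0, 0, 0], [0.001, 0.001, 0.086, 0, 0, 0, 0], [0.001, 0.001, 0.086, 0, 0, 0, 0]]
  ]
}}

```text
t: 13.78
eef_pos: [0.6237, -0.1744, 0.0169]
tool_rot: [0.002, 0.5, 0.866, 0.001]
contact_force: [-0.5, -0.4, 7.7]
gripper_width: 0.215
grasp_force: 79.9
```

```bash
python3 - <<'E'
from h import *
o=bot.get_obs();e=o["eef_pos"];print(o["t"],e.round(4))
print(goto([*(c-d*.22),e[2]+.103],s[2]+np.pi/2))
E
```

```text
13.7833 [ 0.6237 -0.1744  0.0169]
[0.1354, 0.0057, -0.1033, 0.0486, 0.0161, 6.0428]
```

Emit:
{"api": "servo_tool", "payload": {
  "motion": [
    [[0, 0, -0.04, 0, 0, 0, 0], [0, 0, -0.08, 0, 0, 0, 0], [0, 0, -0.12, 0, 0, 0, 0], [0, 0, -0.15, 0, 0, 0, 0], [0.03, 0.001, -0.15, 0.05, 0.02, 1.3, 0], [0.06, 0.002, -0.15, 0.05, 0.02, 2.6, 0], [0.09, 0.004, -0.15, 0.05, 0.02, 3.9, 0], [0.12, 0.005, -0.15, 0.05, 0.02, 5.2, 0], [0.135, 0.006, -0.15, 0.05, 0.02, 6.04, 0], [0.135, 0.006, -0.13, 0.05, 0.02, 6.04, 0], [0.135, 0.006, -0.104, 0.05, 0.02, 6.04, 0], [0.135, 0.006, -0.104, 0.05, 0.02, 6.04, 0], [0.135, 0.006, -0.104, 0.05, 0.02, 6.04, 0]]
  ]
}}

```text
t: 14.87
eef_pos: [0.5588, -0.054, 0.1184]
tool_rot: [-0.003, 0.708, 0.706, -0.001]
contact_force: [0.1, -0.3, -0.5]
gripper_width: 0.214
grasp_force: 79.0
```

```bash
python3 - <<'E'
from h import *
o=bot.get_obs();e=o["eef_pos"];print(o["t"],e.round(4),o["q"].round(2))
print("r.17",goto([*(c-d*.17),.1195],s[2]+np.pi/2))
E
```

```text
14.8667 [ 0.5588 -0.054   0.1184] [ 0.42  0.49 -0.55  1.9   0.33  0.85 -0.31]
r.17 [0.0498, 0.0017, -0.001, -0.0651, -0.0188, 0.0118]
```

Emit:
{"api": "servo_tool", "payload": {
  "motion": [
    [[0.02, 0.002, -0.001, -0.06, -0.02, 0, 0], [0.04, 0.002, -0.001, -0.06, -0.02, 0, 0], [0.05, 0.002, -0.001, -0.06, -0.02, 0, 0], [0.05, 0.002, -0.001, -0.06, -0.02, 0, 0], [0.05, 0.002, -0.001, -0.06, -0.02, 0, 0], [0.05, 0.002, -0.001, -0.06, -0.02, 0, 0]]
  ]
}}

```text
t: 15.37
eef_pos: [0.562, -0.0056, 0.1198]
tool_rot: [0.001, 0.709, 0.706, 0.0]
contact_force: [0.7, -0.6, -1.3]
gripper_width: 0.214
grasp_force: 79.0
```

```bash
python3 - <<'E'
from h import *
cs=cams()
o=bot.get_obs();e=o["eef_pos"];print(o["t"],e.round(4),o["contact_force"].round(2))
print("to r=.125 z:",goto([*(c-d*.125),.1190],s[2]+np.pi/2))
look(cs,[*(c-d*.12),.1],"pics/f.png",45)
E
```

```text
15.4667 [ 0.5618 -0.0058  0.1195] [-0.2  -0.15 -1.11]
to r=.125 z: [0.0466, -0.0012, 0.0004, 0.0135, 0.0112, -0.0166]
```

View pics/f.png

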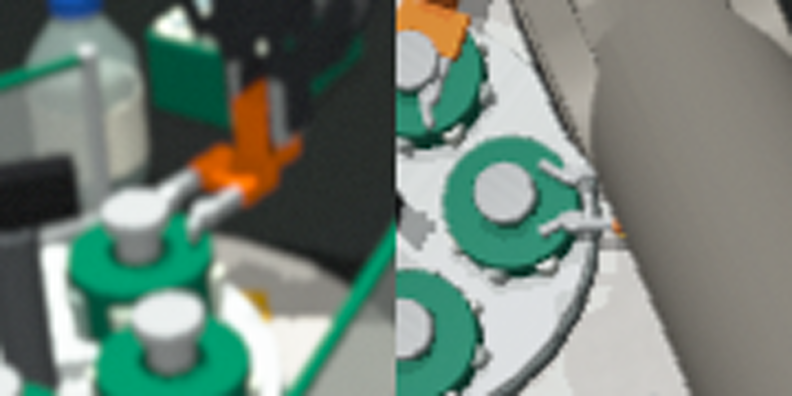

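Level and centred on the neck, so I'll push as before.

Emit:
{"api": "servo_tool", "payload": {
  "motion": [
    [[0.012, -0.001, 0.001, 0, 0, 0, 0], [0.018, -0.001, 0.001, 0, 0, 0, 0], [0.022, -0.001, 0.001, 0, 0, 0, 0], [0.026, -0.001, 0.001, 0, 0, 0, 0], [0.03, -0.001, 0.001, 0, 0, 0, 0], [0.033, -0.001, 0.001, 0, 0, 0, 0], [0.036, -0.001, 0.001, 0, 0, 0, 0], [0.039, -0.001, 0.001, 0, 0, 0, 0], [0.042, -0.001, 0.001, 0, 0, 0, 0], [0.045, -0.001, 0.001, 0, 0, 0, 0], [0.047, -0.001, 0.001, 0, 0, 0, 0], [0.048, -0.001, 0.001, 0, 0, 0, 0], [0.048, -0.001, 0.001, 0, 0, 0, 0], [0.048, -0.001, 0.001, 0, 0, 0, 0]]
  ]
}}

```text
t: 16.63
eef_pos: [0.5607, 0.0403, 0.1186]
tool_rot: [0.002, 0.709, 0.705, -0.002]
contact_force: [-0.3, -10.3, 5.1]
gripper_width: 0.217
grasp_force: 79.9
```

Emit:
{"api": "servo_tool", "payload": {
  "motion": [
    [[-0.001, 0, 0, 0, 0, 0, 0.1], [-0.001, 0, 0, 0, 0, 0, 0.6], [-0.001, 0, 0, 0, 0, 0, 0.6], [-0.001, 0, 0, 0, 0, 0, 0.6], [-0.001, 0, 0, 0, 0, 0, 0.6], [-0.001, 0, -0.04, 0, 0, 0, 0.6], [-0.001, 0, -0.08, 0, 0, 0, 0.6], [-0.04, 0, -0.1, 0, 0, 0, 0.6], [-0.08, 0, -0.1, 0, 0, 0, 0.6], [-0.12, 0, -0.1, 0, 0, 0, 0.6], [-0.16, 0, -0.1, 0, 0, 0, 0.6], [-0.16, 0, -0.1, 0, 0, 0, 0.6]]
  ]
}}

```text
t: 17.63
eef_pos: [0.5593, -0.1263, 0.2179]
tool_rot: [0.002, 0.712, 0.702, -0.002]
contact_force: [-0.5, -1.2, -0.5]
gripper_width: 0.601
grasp_force: 0.0
```

```bash
python3 - <<'E'
from h import *
state("pics/g.png")
print("hub",goto([*c,.22],s[2]+np.pi+np.pi/2+4*np.pi/5))
E
```

```text
t 17.7333 [ 0.5599 -0.1179  0.218 ] q [ 0.54  0.38 -0.56  1.79  0.23  1.04 -0.11]
[441. 235.] [ 0.5844 -0.3377  1.6668] 0.276 handle [ 0.5892 -0.3875]
[262. 239.] [  7.7871  -9.6458 -14.2039] 1.0 handle [ 7.7905 -9.5959]
home clip offset mm/rad [ 0.526  0.291 -0.031] 0.467
hub [0.2837, -0.0006, -0.002, 0.0069, -0.002, 7.1615]
```

View pics/g.png

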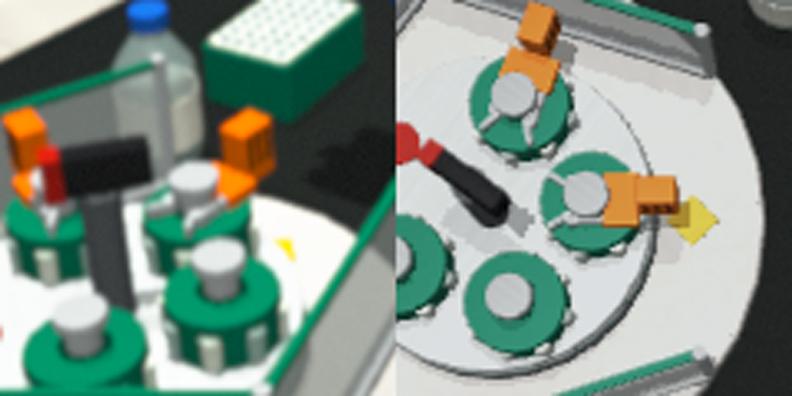

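Second clip is home (fit offset 0.6 mm). Turn the carousel again, this time from -36° to +36°.

Emit:
{"api": "servo_tool", "payload": {
  "motion": [
    [[0.04, 0, -0.005, 0, 0, 1.2, 0.6], [0.08, 0, -0.005, 0, 0, 2.4, 0.6], [0.12, 0, -0.005, 0, 0, 3.6, 0.6], [0.16, 0, -0.005, 0, 0, 4.8, 0.6], [0.2, 0, -0.005, 0, 0, 6, 0.6], [0.24, 0, -0.005, 0, 0, 7.16, 0.6], [0.27, 0, -0.005, 0, 0, 7.16, 0.6], [0.281, -0.001, -0.005, 0, 0, 7.16, 0.6], [0.281, -0.001, -0.005, 0, 0, 7.16, 0.6], [0.281, -0.001, -0.005, 0, 0, 7.16, 0.6], [0.281, -0.001, -0.005, 0, 0, 7.16, 0.6]]
  ]
}}

```text
t: 18.65
eef_pos: [0.56, 0.1635, 0.223]
tool_rot: [0.001, 0.891, 0.454, -0.0]
contact_force: [0.2, -1.3, 0.2]
gripper_width: 0.598
grasp_force: 0.0
```

```bash
python3 - <<'E'
from h import *
o=bot.get_obs();print(o["t"],o["eef_pos"].round(4),o["q"].round(2))
print("hub",goto([*c,.156],s[2]+np.pi+np.pi/2+4*np.pi/5))
E
```

```text
18.65 [0.56   0.1635 0.223 ] [ 0.03  0.39 -0.54  1.76  0.22  1.06 -1.22]
hub [0.0027, -0.0004, 0.067, 0.0145, 0.0076, 0.0361]
```

Emit:
{"api": "servo_tool", "payload": {
  "motion": [
    [[0.002, 0, 0.03, 0, 0, 0, 0.6], [0.002, 0, 0.066, 0, 0, 0, 0.6], [0.002, 0, 0.066, 0, 0, 0, 0.6], [0.002, 0, 0.066, 0, 0, 0, 0], [0.002, 0, 0.066, 0, 0, 0, 0], [0.002, 0, 0.066, 0, 0, 0, 0], [0.002, 0, 0.066, 0, 0, 0, 0], [0.002, 0, 0.066, 0, 0, 0, 0], [0.002, 0, 0.066, 0, 0, -1.2, 0], [0.002, 0, 0.066, 0, 0, -2.4, 0], [0.002, 0, 0.066, 0, 0, -3.6, 0], [0.002, 0, 0.066, 0, 0, -4.8, 0], [0.002, 0, 0.066, 0, 0, -6, 0], [0.002, 0, 0.066, 0, 0, -7.2, 0], [0.002, 0, 0.066, 0, 0, -8.4, 0], [0.002, 0, 0.066, 0, 0, -9.6, 0], [0.002, 0, 0.066, 0, 0, -10.8, 0], [0.002, 0, 0.066, 0, 0, -12, 0], [0.002, 0, 0.066, 0, 0, -13.2, 0], [0.002, 0, 0.066, 0, 0, -14.4, 0]]
  ]
}}

```text
t: 20.32
eef_pos: [0.5622, 0.1671, 0.1597]
tool_rot: [0.002, 0.451, 0.892, 0.001]
contact_force: [-3.6, 0.1, 5.7]
gripper_width: 0.17
grasp_force: 80.2
```

Emit:
{"api": "servo_tool", "payload": {
  "motion": [
    [[0, 0, 0, 0, 0, 0, 0], [0, 0, 0, 0, 0, 0, 0.6], [0, 0, 0, 0, 0, 0, 0.6], [0, 0, 0, 0, 0, 0, 0.6], [0, 0, 0, 0, 0, 0, 0.6], [0, 0, -0.04, 0, 0, 0, 0.6], [0, 0, -0.08, 0, 0, 0, 0.6], [0, 0, -0.08, 0, 0, 0, 0.6]]
  ]
}}

```text
t: 20.98
eef_pos: [0.5646, 0.1692, 0.2448]
tool_rot: [0.004, 0.454, 0.891, 0.004]
contact_force: [0.5, 1.3, 1.1]
gripper_width: 0.602
grasp_force: 0.0
```

```bash
python3 - <<'E'
from h import *
o=bot.get_obs();print(o["t"],o["eef_pos"].round(4),o["q"].round(2))
print("C",goto([.5892,-.3875,.235],1.66+np.pi/2),"short",goto([.5892,-.28,.235],1.66+np.pi/2))
E
```

```text
20.9833 [0.5646 0.1692 0.2448] [ 0.24  0.44 -0.85  1.72  0.36  1.13 -0.08]
C [-0.4646, -0.3076, 0.008, 0.1436, 0.0068, 6.1839] short [-0.3777, -0.2444, 0.0084, 0.1436, 0.0068, 6.1839]
```

Emit:
{"api": "servo_tool", "payload": {
  "motion": [
    [[-0.03, -0.018, 0, 0.14, 0, 1.2, 0.5], [-0.06, -0.036, 0, 0.14, 0, 2.4, 0.5], [-0.09, -0.055, 0, 0.14, 0, 3.6, 0.5], [-0.12, -0.073, 0, 0.14, 0, 4.8, 0.5], [-0.15, -0.091, 0, 0.14, 0, 6.0, 0.5], [-0.18, -0.11, 0, 0.14, 0, 6.18, 0.5], [-0.21, -0.127, 0, 0.14, 0, 6.18, 0.5], [-0.248, -0.15, 0, 0.14, 0, 6.18, 0.5], [-0.248, -0.15, 0, 0.14, 0, 6.18, 0.5], [-0.248, -0.15, 0, 0.14, 0, 6.18, 0.5]]
  ]
}}

```text
t: 21.82
eef_pos: [0.5856, -0.1265, 0.2369]
tool_rot: [-0.002, 0.677, 0.736, -0.006]
contact_force: [-0.5, 0.8, 0.1]
gripper_width: 0.498
grasp_force: 0.0
```

```bash
python3 - <<'E'
from h import *
state("pics/i.png")
print("C",goto([.5892,-.3875,.1],1.66+np.pi/2))
E
```

```text
t 21.9167 [ 0.5858 -0.1215  0.2374] q [ 0.59  0.43 -0.65  1.7   0.29  1.12 -0.06]
[175. 209.] [10.5559 -6.5748 -5.5469] 1.0 handle [10.5189 -6.6084]
[443. 246.] [ 0.5772 -0.3482  1.0389] 0.284 handle [ 0.5518 -0.3913]
home clip offset mm/rad [ 16.377 -41.752   0.824] 693.086
C [-0.2648, -0.019, 0.1383, -0.1164, 0.0327, 0.0045]
```

View pics/i.png

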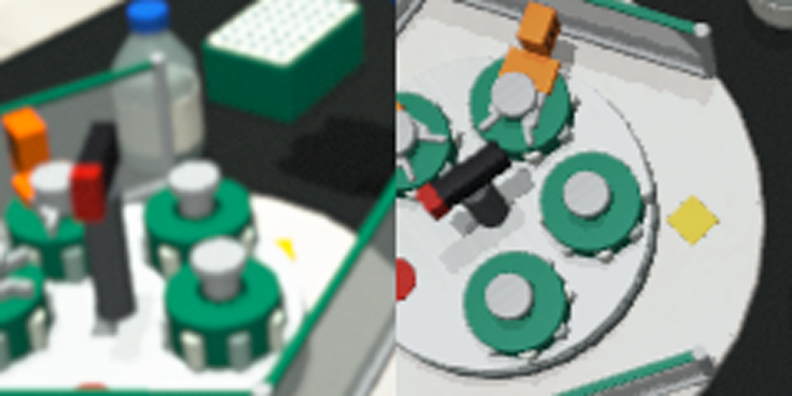

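The carousel is right: groove 3 is free at the open side. Clip C was knocked to yaw 1.04 with its handle at (0.552,-0.391), so I'll re-plan with that pose.

```bash
python3 - <<'E'
from h import *
print("C",goto([.5518,-.3913,.1],1.0389+np.pi/2))
E
```

```text
C [-0.2653, -0.0566, 0.1387, -0.1025, 0.0678, 7.1217]
```

Emit:
{"api": "servo_tool", "payload": {
  "motion": [
    [[-0.035, -0.007, 0, -0.1, 0.07, 1.2, 0.5], [-0.07, -0.015, 0, -0.1, 0.07, 2.4, 0.5], [-0.105, -0.022, 0, -0.1, 0.07, 3.6, 0.5], [-0.14, -0.03, 0.02, -0.1, 0.07, 4.8, 0.5], [-0.175, -0.037, 0.05, -0.1, 0.07, 6, 0.5], [-0.21, -0.045, 0.08, -0.1, 0.07, 7.12, 0.5], [-0.245, -0.052, 0.11, -0.1, 0.07, 7.12, 0.5], [-0.265, -0.057, 0.135, -0.1, 0.07, 7.12, 0.5], [-0.265, -0.057, 0.138, -0.1, 0.07, 7.12, 0.5], [-0.265, -0.057, 0.138, -0.1, 0.07, 7.12, 0.5], [-0.265, -0.057, 0.138, -0.1, 0.07, 7.12, 0.5]]
  ]
}}

```text
t: 22.83
eef_pos: [0.5525, -0.3894, 0.101]
tool_rot: [-0.001, 0.868, 0.497, 0.0]
contact_force: [0.4, 0.4, 0.2]
gripper_width: 0.498
grasp_force: 0.0
```

```bash
python3 - <<'E'
from h import *
cs=cams()
for k in ("top","side"):
    try: print(k,fitclip(cs,[.5772,-.3482,1.0389],names=(k,)))
    except Exception as e: print(e)
print("C",goto([.5518,-.3913,.014],1.0389+np.pi/2))
E
```

```text
top (array([ 0.57881501, -0.34550464,  1.03191698]), np.float64(0.43027259684361546))
side (array([ 0.57091194, -0.34715366,  1.13716333]), np.float64(0.16760161018049602))
C [-0.003, -0.0009, 0.0888, 0.0277, -0.0143, 0.0448]
```

Still in place. Now descend and grip.

Emit:
{"api": "servo_tool", "payload": {
  "motion": [
    [[-0.002, 0, 0.04, 0, 0, 0, 0.5], [-0.002, 0, 0.07, 0, 0, 0, 0.5], [-0.002, 0, 0.087, 0, 0, 0, 0.5], [-0.002, 0, 0.087, 0, 0, 0, 0.5], [-0.002, 0, 0.087, 0, 0, 0, 0], [-0.002, 0, 0.087, 0, 0, 0, 0], [-0.002, 0, 0.087, 0, 0, 0, 0], [-0.002, 0, 0.087, 0, 0, 0, 0], [-0.002, 0, 0.087, 0, 0, 0, 0], [-0.002, 0, 0.087, 0, 0, 0, 0]]
  ]
}}

```text
t: 23.77
eef_pos: [0.5523, -0.3939, 0.0167]
tool_rot: [0.002, 0.868, 0.497, 0.001]
contact_force: [-0.4, 2.0, 8.4]
gripper_width: 0.219
grasp_force: 79.8
```

```bash
python3 - <<'E'
from h import *
o=bot.get_obs();e=o["eef_pos"];print(o["t"],e.round(4))
print(goto([*(c-d*.22),e[2]+.103],s[2]+np.pi/2))
E
```

```text
23.7667 [ 0.5523 -0.3939  0.0167]
[0.297, -0.1647, -0.1037, 0.0461, 0.0123, -6.0499]
```

Emit:
{"api": "servo_tool", "payload": {
  "motion": [
    [[0, 0, -0.04, 0, 0, 0, 0], [0, 0, -0.08, 0, 0, 0, 0], [0, 0, -0.12, 0, 0, 0, 0], [0, 0, -0.15, 0, 0, 0, 0], [0.035, -0.02, -0.15, 0.05, 0.01, -1.2, 0], [0.07, -0.04, -0.15, 0.05, 0.01, -2.4, 0], [0.105, -0.06, -0.15, 0.05, 0.01, -3.6, 0], [0.14, -0.078, -0.15, 0.05, 0.01, -4.8, 0], [0.175, -0.097, -0.15, 0.05, 0.01, -6.05, 0], [0.21, -0.117, -0.15, 0.05, 0.01, -6.05, 0], [0.245, -0.136, -0.15, 0.05, 0.01, -6.05, 0], [0.28, -0.155, -0.15, 0.05, 0.01, -6.05, 0], [0.297, -0.165, -0.15, 0.05, 0.01, -6.05, 0], [0.297, -0.165, -0.13, 0.05, 0.01, -6.05, 0], [0.297, -0.165, -0.104, 0.05, 0.01, -6.05, 0], [0.297, -0.165, -0.104, 0.05, 0.01, -6.05, 0], [0.297, -0.165, -0.104, 0.05, 0.01, -6.05, 0]]
  ]
}}

```text
t: 25.18
eef_pos: [0.5579, -0.0542, 0.1177]
tool_rot: [-0.003, 0.709, 0.706, -0.002]
contact_force: [0.6, 0.5, -0.1]
gripper_width: 0.216
grasp_force: 78.8
```

```bash
python3 - <<'E'
from h import *
o=bot.get_obs();e=o["eef_pos"];print(o["t"],e.round(4),o["q"].round(2))
print("r.17",goto([*(c-d*.17),.1195],s[2]+np.pi/2))
E
```

```text
25.1833 [ 0.5579 -0.0542  0.1177] [ 0.46  0.5  -0.62  1.9   0.37  0.87 -0.34]
r.17 [0.05, 0.0026, -0.0018, -0.0728, -0.0152, -0.0044]
```

Emit:
{"api": "servo_tool", "payload": {
  "motion": [
    [[0.02, 0.002, -0.001, -0.07, -0.02, 0, 0], [0.04, 0.002, -0.001, -0.07, -0.02, 0, 0], [0.05, 0.002, -0.001, -0.07, -0.02, 0, 0], [0.05, 0.002, -0.001, -0.07, -0.02, 0, 0], [0.05, 0.002, -0.001, -0.07, -0.02, 0, 0], [0.05, 0.002, -0.001, -0.07, -0.02, 0, 0]]
  ]
}}

```text
t: 25.68
eef_pos: [0.5612, -0.0056, 0.1193]
tool_rot: [0.001, 0.709, 0.705, 0.0]
contact_force: [-0.7, 0.1, -1.3]
gripper_width: 0.217
grasp_force: 78.8
```

```bash
python3 - <<'E'
from h import *
cs=cams()
o=bot.get_obs();e=o["eef_pos"];print(o["t"],e.round(4),o["contact_force"].round(2))
print("to r=.125 z:",goto([*(c-d*.125),.1190],s[2]+np.pi/2))
look(cs,[*(c-d*.12),.1],"pics/j.png",45)
E
```

```text
25.7833 [ 0.561  -0.0057  0.1189] [ 0.01 -0.03 -1.47]
to r=.125 z: [0.0465, -0.0004, -0.0001, 0.0197, 0.0123, -0.0274]
```

View pics/j.png

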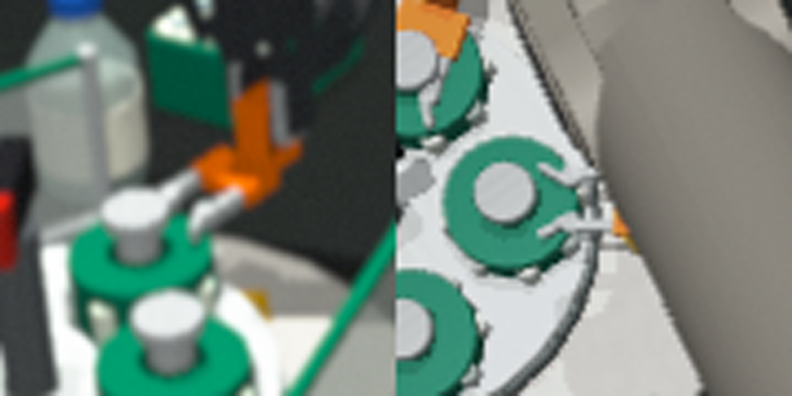

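Same alignment as clip 2, so I'll push.

Emit:
{"api": "servo_tool", "payload": {
  "motion": [
    [[0.012, 0, 0, 0, 0, 0, 0], [0.018, 0, 0, 0, 0, 0, 0], [0.022, 0, 0, 0, 0, 0, 0], [0.026, 0, 0, 0, 0, 0, 0], [0.03, 0, 0, 0, 0, 0, 0], [0.033, 0, 0, 0, 0, 0, 0], [0.036, 0, 0, 0, 0, 0, 0], [0.039, 0, 0, 0, 0, 0, 0], [0.042, 0, 0, 0, 0, 0, 0], [0.045, 0, 0, 0, 0, 0, 0], [0.047, 0, 0, 0, 0, 0, 0], [0.048, 0, 0, 0, 0, 0, 0], [0.048, 0, 0, 0, 0, 0, 0], [0.048, 0, 0, 0, 0, 0, 0]]
  ]
}}

```text
t: 26.95
eef_pos: [0.561, 0.04, 0.1191]
tool_rot: [0.002, 0.709, 0.705, -0.002]
contact_force: [0.2, -12.0, 6.8]
gripper_width: 0.218
grasp_force: 79.9
```

Emit:
{"api": "servo_tool", "payload": {
  "motion": [
    [[-0.001, 0, 0, 0, 0, 0, 0.1], [-0.001, 0, 0, 0, 0, 0, 0.6], [-0.001, 0, 0, 0, 0, 0, 0.6], [-0.001, 0, 0, 0, 0, 0, 0.6], [-0.001, 0, 0, 0, 0, 0, 0.6], [-0.001, 0, -0.04, 0, 0, 0, 0.6], [-0.001, 0, -0.08, 0, 0, 0, 0.6], [-0.04, 0, -0.1, 0, 0, 0, 0.6], [-0.08, 0, -0.1, 0, 0, 0, 0.6], [-0.12, 0, -0.1, 0, 0, 0, 0.6], [-0.16, 0, -0.1, 0, 0, 0, 0.6], [-0.16, 0, -0.1, 0, 0, 0, 0.6]]
  ]
}}

```text
t: 27.95
eef_pos: [0.5594, -0.1262, 0.2182]
tool_rot: [0.002, 0.713, 0.702, -0.002]
contact_force: [-0.7, -1.5, -0.5]
gripper_width: 0.6
grasp_force: 0.0
```

```bash
python3 - <<'E'
from h import *
state("pics/k.png")
for a in (6,):print("hub",goto([*c,.22],s[2]+np.pi+np.pi/2+a*np.pi/5))
E
```

```text
t 28.05 [ 0.5599 -0.1178  0.2185] q [ 0.6   0.39 -0.63  1.79  0.26  1.05 -0.14]
[175. 209.] [10.5559 -6.5748 -5.5461] 1.0 handle [10.5188 -6.6084]
[262. 238.] [  3.2609 -10.5131   0.3368] 1.0 handle [  3.2137 -10.5296]
home clip offset mm/rad [ 2.899  0.188 -0.065] 0.474
hub [0.2836, -0.0009, -0.0015, 0.0128, 0.0043, -7.2484]
```

View pics/k.png

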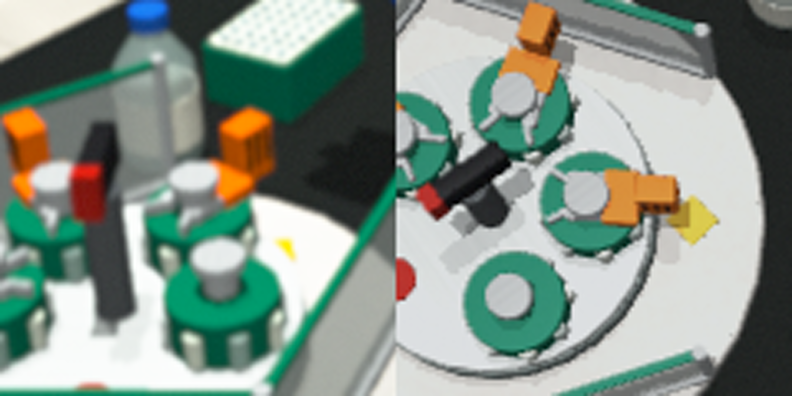

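All three are home. Now turn +144° to bring the red dot to the open side, 72° first.

Emit:
{"api": "servo_tool", "payload": {
  "motion": [
    [[0.04, 0, -0.003, 0, 0, -1.2, 0.6], [0.08, 0, -0.003, 0, 0, -2.4, 0.6], [0.12, 0, -0.003, 0, 0, -3.6, 0.6], [0.16, 0, -0.003, 0, 0, -4.8, 0.6], [0.2, 0, -0.003, 0, 0, -6, 0.6], [0.24, 0, -0.003, 0, 0, -7.25, 0.6], [0.27, 0, -0.003, 0, 0, -7.25, 0.6], [0.281, -0.001, -0.003, 0, 0, -7.25, 0.6], [0.281, -0.001, -0.003, 0, 0, -7.25, 0.6], [0.281, -0.001, -0.003, 0, 0, -7.25, 0.6], [0.281, -0.001, -0.003, 0, 0, -7.25, 0.6]]
  ]
}}

```text
t: 28.97
eef_pos: [0.5604, 0.1637, 0.2215]
tool_rot: [0.001, 0.454, 0.891, -0.0]
contact_force: [0.2, 0.3, 0.9]
gripper_width: 0.601
grasp_force: 0.0
```

```bash
python3 - <<'E'
from h import *
o=bot.get_obs();print(o["t"],o["eef_pos"].round(4),o["q"].round(2))
print("hub",goto([*c,.156],s[2]+np.pi+np.pi/2+6*np.pi/5))
E
```

```text
28.9667 [0.5604 0.1637 0.2215] [ 0.24  0.46 -0.83  1.75  0.38  1.1  -0.09]
hub [0.0013, 0.002, 0.0655, 0.0017, 0.0223, 0.033]
```

Emit:
{"api": "servo_tool", "payload": {
  "motion": [
    [[0.001, 0.002, 0.03, 0, 0, 0, 0.6], [0.001, 0.002, 0.065, 0, 0, 0, 0.6], [0.001, 0.002, 0.065, 0, 0, 0, 0.6], [0.001, 0.002, 0.065, 0, 0, 0, 0], [0.001, 0.002, 0.065, 0, 0, 0, 0], [0.001, 0.002, 0.065, 0, 0, 0, 0], [0.001, 0.002, 0.065, 0, 0, 0, 0], [0.001, 0.002, 0.065, 0, 0, 0, 0], [0.001, 0.002, 0.065, 0, 0, -1.2, 0], [0.001, 0.002, 0.065, 0, 0, -2.4, 0], [0.001, 0.002, 0.065, 0, 0, -3.6, 0], [0.001, 0.002, 0.065, 0, 0, -4.8, 0], [0.001, 0.002, 0.065, 0, 0, -6, 0], [0.001, 0.002, 0.065, 0, 0, -7.2, 0], [0.001, 0.002, 0.065, 0, 0, -8.4, 0], [0.001, 0.002, 0.065, 0, 0, -9.6, 0], [0.001, 0.002, 0.065, 0, 0, -10.8, 0], [0.001, 0.002, 0.065, 0, 0, -12, 0], [0.001, 0.002, 0.065, 0, 0, -13.2, 0], [0.001, 0.002, 0.065, 0, 0, -14.4, 0]]
  ]
}}

```text
t: 30.63
eef_pos: [0.5627, 0.1678, 0.1591]
tool_rot: [0.003, -0.159, 0.987, 0.0]
contact_force: [-0.9, -0.8, 4.3]
gripper_width: 0.169
grasp_force: 79.3
```

```bash
python3 - <<'E'
from h import *
o=bot.get_obs();print(o["t"],o["eef_pos"].round(4),o["q"].round(2),o["contact_force"],o["torque"])
print("hub",goto([*c,.156],s[2]+np.pi+np.pi/2+8*np.pi/5))
E
```

```text
30.6333 [0.5627 0.1678 0.1591] [ 0.37  0.65 -1.07  1.79  0.64  1.09  0.96] [-0.94060075 -0.78016921  4.28535095] [ 0.24788519  0.40960412 -0.05273774]
hub [0.002, -0.0014, 0.0031, -0.0061, 0.0598, 0.102]
```

Emit:
{"api": "servo_tool", "payload": {
  "motion": [
    [[0, 0, 0, 0, 0, 0.1, 0.6], [0, 0, 0, 0, 0, 0.1, 0.6], [0, 0, 0, 0, 0, 0.1, 0.6], [0, 0, 0, 0, 0, 0.1, 0.6], [0, 0, -0.04, 0, 0, 0.1, 0.6], [0, 0, -0.065, 0, 0, 0.1, 0.6], [0, 0, -0.065, 0, 0, 1.4, 0.6], [0, 0, -0.065, 0, 0, 2.8, 0.6], [0, 0, -0.065, 0, 0, 4.2, 0.6], [0, 0, -0.065, 0, 0, 5.6, 0.6], [0, 0, -0.065, 0, 0, 7, 0.6], [0, 0, -0.065, 0, 0, 8.4, 0.6], [0, 0, -0.065, 0, 0, 9.8, 0.6], [0, 0, -0.065, 0, 0, 11.2, 0.6], [0, 0, -0.065, 0, 0, 12.6, 0.6], [0, 0, -0.065, 0, 0, 14, 0.6], [0, 0, -0.065, 0, 0, 15.4, 0.6], [0, 0, -0.065, 0, 0, 16.8, 0.6], [0, 0, -0.065, 0, 0, 18, 0.6], [0, 0, -0.065, 0, 0, 18, 0.6]]
  ]
}}

```text
t: 32.3
eef_pos: [0.5614, 0.1672, 0.2222]
tool_rot: [0.001, 0.589, 0.808, 0.0]
contact_force: [-0.4, 0.3, 0.7]
gripper_width: 0.597
grasp_force: 0.0
```

Emit:
{"api": "servo_tool", "payload": {
  "motion": [
    [[0, 0, 0, 0, 0, 1.4, 0.6], [0, 0, 0, 0, 0, 2.8, 0.6], [0, 0, 0, 0, 0, 4.2, 0.6], [0, 0, 0, 0, 0, 5.6, 0.6], [0, 0, 0, 0, 0, 7, 0.6], [0, 0, 0, 0, 0, 8.4, 0.6], [0, 0, 0, 0, 0, 9.8, 0.6], [0, 0, 0, 0, 0, 11.2, 0.6], [0, 0, 0, 0, 0, 12.6, 0.6], [0, 0, 0, 0, 0, 14, 0.6], [0, 0, 0, 0, 0, 15.4, 0.6], [0, 0, 0, 0, 0, 16.8, 0.6], [0, 0, 0, 0, 0, 18, 0.6], [0, 0, 0, 0, 0, 18, 0.6], [0, 0, 0, 0, 0, 18, 0.6]]
  ]
}}

```text
t: 33.55
eef_pos: [0.5613, 0.1672, 0.2219]
tool_rot: [0.0, 0.987, 0.159, 0.001]
contact_force: [0.1, 0.3, 0.6]
gripper_width: 0.601
grasp_force: 0.0
```

```bash
python3 - <<'E'
from h import *
o=bot.get_obs();print(o["t"],o["eef_pos"].round(4),o["q"].round(2))
print("hub",goto([*c,.156],s[2]+np.pi+np.pi/2+8*np.pi/5))
E
```

```text
33.55 [0.5613 0.1672 0.2219] [-0.04  0.38 -0.45  1.76  0.19  1.04 -1.81]
hub [-0.0006, 0.0013, 0.0659, 0.011, -0.0192, 0.1062]
```

Emit:
{"api": "servo_tool", "payload": {
  "motion": [
    [[0, 0.001, 0.03, 0, 0, 0.1, 0.6], [0, 0.001, 0.065, 0, 0, 0.1, 0.6], [0, 0.001, 0.065, 0, 0, 0.1, 0.6], [0, 0.001, 0.065, 0, 0, 0.1, 0], [0, 0.001, 0.065, 0, 0, 0.1, 0], [0, 0.001, 0.065, 0, 0, 0.1, 0], [0, 0.001, 0.065, 0, 0, 0.1, 0], [0, 0.001, 0.065, 0, 0, 0, 0], [0, 0.001, 0.065, 0, 0, -1.2, 0], [0, 0.001, 0.065, 0, 0, -2.4, 0], [0, 0.001, 0.065, 0, 0, -3.6, 0], [0, 0.001, 0.065, 0, 0, -4.8, 0], [0, 0.001, 0.065, 0, 0, -6, 0], [0, 0.001, 0.065, 0, 0, -7.2, 0], [0, 0.001, 0.065, 0, 0, -8.4, 0], [0, 0.001, 0.065, 0, 0, -9.6, 0], [0, 0.001, 0.065, 0, 0, -10.8, 0], [0, 0.001, 0.065, 0, 0, -12, 0], [0, 0.001, 0.065, 0, 0, -13.2, 0], [0, 0.001, 0.065, 0, 0, -14.3, 0]]
  ]
}}

```text
t: 35.22
eef_pos: [0.562, 0.1684, 0.1592]
tool_rot: [0.001, 0.707, 0.707, 0.002]
contact_force: [-6.2, 3.7, 9.1]
gripper_width: 0.173
grasp_force: 80.1
```

Emit:
{"api": "servo_tool", "payload": {
  "motion": [
    [[0, 0, 0, 0, 0, 0, 0], [0, 0, 0, 0, 0, 0, 0.6], [0, 0, 0, 0, 0, 0, 0.6], [0, 0, 0, 0, 0, 0, 0.6], [0, 0, 0, 0, 0, 0, 0.6], [0, 0, -0.04, 0, 0, 0, 0.6], [0, 0, -0.08, 0, 0, 0, 0.6], [-0.04, 0, -0.08, 0, 0, 0, 0.6], [-0.08, 0, -0.08, 0, 0, 0, 0.6], [-0.12, 0, -0.08, 0, 0, 0, 0.6], [-0.16, 0, -0.08, 0, 0, 0, 0.6], [-0.2, 0, -0.08, 0, 0, 0, 0.6], [-0.24, 0, -0.08, 0, 0, 0, 0.6], [-0.28, 0, -0.08, 0, 0, 0, 0.6], [-0.32, 0, -0.08, 0, 0, 0, 0.6], [-0.32, 0, -0.08, 0, 0, 0, 0.6], [-0.32, 0, -0.08, 0, 0, 0, 0.6], [-0.32, 0, -0.08, 0, 0, 0, 0.6]]
  ]
}}

```text
t: 36.72
eef_pos: [0.5589, -0.1537, 0.2368]
tool_rot: [0.0, 0.71, 0.704, 0.001]
contact_force: [0.0, 0.7, -0.7]
gripper_width: 0.602
grasp_force: 0.0
```

```bash
python3 - <<'E'
from h import *
cs=cams();o=bot.get_obs();print(o["t"],o["eef_pos"].round(4))
h=cv2.cvtColor(cs["top"]["img"],cv2.COLOR_RGB2HSV)
m=cv2.inRange(h,(0,150,90),(5,255,255))|cv2.inRange(h,(174,150,90),(180,255,255))
m[:140]=0;m[330:]=0;m[:,320:]=0
n,l,st,ce=cv2.connectedComponentsWithStats(m)
R2=R.from_euler('z',s[2]).as_matrix()[:2,:2]
for i in range(1,n):
    if st[i,4]>20: print(ce[i].round(1),st[i,4],"station frame",(R2.T@(unproj(cs["top"],ce[i],.067)[:2]-c)).round(4))
th=lambda k:s[2]+np.pi-k*2*np.pi/5   # groove k direction at angle 0
for k in(1,2,3):
    a=th(k);g=c+.075*np.array([np.cos(a),np.sin(a)]);p0=np.array([*g,a+np.pi])
    r=fitclip(cs,p0,.1,("top",));print(k,((r[0]-p0)*[1e3,1e3,1]).round(2),round(r[1],2))
look(cs,[*c,.1],"pics/l.png",70)
E
```

```text
36.8167 [ 0.5592 -0.1522  0.237 ]
[220.9 232. ] 51 station frame [-0.0067 -0.0257]
[253.4 242.4] 119 station frame [-0.0846 -0.0001]
1 [ 1.71  2.31 -0.03] 0.15
2 [ 2.01  2.31 -0.  ] 0.25
3 [-0.45  2.96 -0.09] 0.38
```

View pics/l.png

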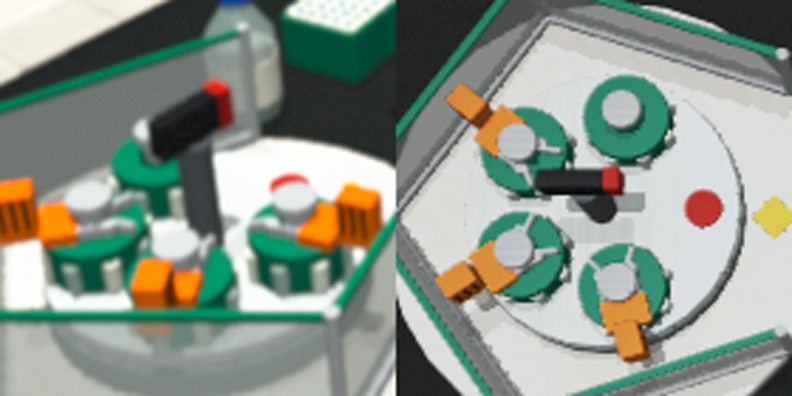

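The red dot faces the open side (0.1 mm sideways). All three clips sit flat in their grooves, and the robot is clear.

```bash
python3 -c "
from station import bot
print(bot.hand_in())"
```

```text
the job is handed in; nothing more can be done
None
```

I locked all three orange clips present onto spindles 1, 2 and 3, turned the red dot to the open side (about 0.1 mm off centre by camera), and handed the job in at about 37 s; no verdict came back.

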